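# Check warped handwheels on a bench centre and find their peaks

### The job

Check the handwheels for face run-out: first, with the centre still empty, press the gauge's recessed zero button fully in with the tip of the stylus and lay the stylus back on the worktop. Then take the wheels one at a time, the largest first: set the wheel on the bench centre's pin, turn it by its handle through a full turn against the sprung plunger while watching the reading, leave it standing hands off for a second where the reading is highest, so that the gauge stores the peak, then take it off and set it flat in the wooden tray. Leave the other things on the bench where they are.

Things in the scene. Friction and masses are not known exactly. Their poses are not given: they have to be found in the camera images.
- bench_centre: Fixed steel plate, 130 x 220 x 10 mm, with the centre pin and, 110 mm from it along -y, the grey gauge case (60 mm in x, 80 mm in y, top 69 mm above the worktop, a round white dial on it). Origin: middle of the plate's underside. x points from the case's front, which has the recess, to its back; y from the case to the pin; z up.
- centre_seat (a point): Centre of the round seat (diameter 40 mm) that a wheel's underside rests on, 16 mm above the worktop, at the foot of the upright centre pin. The pin is 14 mm thick for 8 mm, then tapers to a 6 mm nose 14 mm above the seat; seat and pin are oiled and slide easily; a wheel's bore has about 1.3 mm play on it at each side.
- dial_centre (a point): Centre of the dial's face, 69 mm above the worktop. Its black needle, 24 mm to the tip, turns clockwise from above, 0.375 rad for each mm the plunger goes in; 13 ticks, 1 mm apart. With the plunger free it points 135 degrees counter-clockwise from the plate's x axis, at the first tick.
- plunger (a joint): Travel of the gauge's upright sprung plunger, m: 0 free (its 10 mm ball tip 38 mm above the worktop) to 0.012 pushed down; 0.5 to 0.8 N. It stands 31 mm from the pin, towards the case, under the rim of a seated wheel, which pushes it in 6 mm on average; as the wheel turns the reading goes up and down 2 to 3 mm, once a turn, nearly as a sine. Highest reading: pushed in farthest.
- plunger_tip (a point): Top of the plunger's ball tip, where it feels the rim.
- zero (a joint): Travel of the gauge's black zero button into the case, in m: 0 out, 0.005 fully in; spring back force 1.2 N at the start to 4.2 N fully in. It counts as pressed beyond 0.0035.
- zero_cap (a point): Middle of the button's outer face (button diameter 13 mm), 40 mm above the worktop. It lies 10 mm deep in a square recess, 18 x 18 mm, in the case's front face and moves along the plate's +x when pressed.
- recess_mouth (a point): Centre of the recess's mouth in the case's front face, 40 mm above the worktop.
- tray: Low fixed wooden tray for finished wheels, 285 x 122 mm outside (long side along its x), walls 5 mm thick and 18 mm high, floor 5 mm thick. Origin: middle of its underside.
- stylus: Stylus lying on the worktop: square wooden handle 20 x 20 x 90 mm, then a brass cone and a steel rod 7 mm thick. x points from handle to tip. Origin under the axis, 72 mm behind the tip, at the underside as it lies (it may come to lie on another side). 70 g.
- stylus_mid (a point): Middle of the stylus's handle, on its axis (10 mm above the worktop as it lies); the tip lies 102 mm ahead along x.
- stylus_tip (a point): End of the stylus's steel tip, on its axis.
- large_hub (a point): The large handwheel: warped steel disc, 92 mm across, 10 mm thick, 16 to 26 mm above the underside; 450 g. This point is on the axis 35 mm above the underside, in the hub to grasp: a round boss 26 mm across, top at 46 mm. z up; x towards the handle. Below the disc a skirt 36 mm across, its bore 16.6 mm wide, 15 mm deep. None if absent.
- large_handle (a point): The large wheel's upright black handle, which revolves freely on its own axis: 14 mm thick, 30 to 68 mm above the wheel's underside, 26 mm out from the wheel's axis. This point is on the handle's axis 58 mm above the underside.
- middle_hub (a point): The middle handwheel: warped steel disc, 80 mm across, 10 mm thick, 16 to 26 mm above the underside; 380 g. This point is on the axis 35 mm above the underside, in the hub to grasp: a round boss 26 mm across, top at 46 mm. z up; x towards the handle. Below the disc a skirt 36 mm across, its bore 16.6 mm wide, 15 mm deep. None if absent.
- middle_handle (a point): The middle wheel's upright black handle, which revolves freely on its own axis: 14 mm thick, 30 to 68 mm above the wheel's underside, 26 mm out from the wheel's axis. This point is on the handle's axis 58 mm above the underside.
- small_hub (a point): The small handwheel: warped steel disc, 68 mm across, 10 mm thick, 16 to 26 mm above the underside; 320 g. This point is on the axis 35 mm above the underside, in the hub to grasp: a round boss 26 mm across, top at 46 mm. z up; x towards the handle. Below the disc a skirt 36 mm across, its bore 16.6 mm wide, 15 mm deep. None if absent.
- small_handle (a point): The small wheel's upright black handle, which revolves freely on its own axis: 14 mm thick, 30 to 68 mm above the wheel's underside, 26 mm out from the wheel's axis. This point is on the handle's axis 58 mm above the underside.
- wheel_large: The same large handwheel; origin on its axis at the underside, axes as for its hub.
- wheel_middle: The same middle handwheel; origin on its axis at the underside, axes as for its hub.
- wheel_small: The same small handwheel; origin on its axis at the underside, axes as for its hub.
- tweezers_a: Bystander: steel tweezers, 159 x 20 x 10 mm, lying on the worktop.
- pliers_bystander: Bystander: flat pliers, 163 x 56 x 11 mm, lying on the worktop.
- pot_bystander: Bystander: white screw-top pot, 48 mm across, 50 mm high.
Mind the look-alikes: they are no part of the job. What is shaped like the wheel_middle but yellow is not meant.

How it is judged (in metres and radians):
On the way, in this order (a step that is already met when the one before it is completed fails the run):
1. the zero button is pressed in with the stylus tip while nothing presses the plunger (value of joint zero above 0.0035 m and distance between stylus_tip and zero_cap below 0.008 m and value of joint plunger below 0.001 m), for 0.05 s.
2. the large wheel, seated on the centre, passes the lowest reading of its turn (plunger at most 4.1 mm in) (horizontal distance between large_hub and centre_seat below 0.005 m and z of large_hub in the frame of bench_centre below 0.055 m and angle between large_hub's own z axis and vertical below 0.06 rad and z of plunger_tip in the frame of large_hub above -0.0171 m).
3. the large wheel stands still on the centre, let go, at its highest reading (plunger at least 8.0 mm in) (horizontal distance between large_hub and centre_seat below 0.005 m and z of large_hub in the frame of bench_centre below 0.055 m and angle between large_hub's own z axis and vertical below 0.06 rad and z of plunger_tip in the frame of large_hub below -0.021 m and contact force between the fingers and wheel_large below 0.05 N and angular speed of wheel_large below 0.1 rad/s), for 0.5 s.
4. the middle wheel, seated on the centre, passes the lowest reading of its turn (plunger at most 4.3 mm in) (horizontal distance between middle_hub and centre_seat below 0.005 m and z of middle_hub in the frame of bench_centre below 0.055 m and angle between middle_hub's own z axis and vertical below 0.06 rad and z of plunger_tip in the frame of middle_hub above -0.0173 m).
5. the middle wheel stands still on the centre, let go, at its highest reading (plunger at least 7.8 mm in) (horizontal distance between middle_hub and centre_seat below 0.005 m and z of middle_hub in the frame of bench_centre below 0.055 m and angle between middle_hub's own z axis and vertical below 0.06 rad and z of plunger_tip in the frame of middle_hub below -0.0208 m and contact force between the fingers and wheel_middle below 0.05 N and angular speed of wheel_middle below 0.1 rad/s), for 0.5 s.
6. the small wheel, seated on the centre, passes the lowest reading of its turn (plunger at most 3.9 mm in) (horizontal distance between small_hub and centre_seat below 0.005 m and z of small_hub in the frame of bench_centre below 0.055 m and angle between small_hub's own z axis and vertical below 0.06 rad and z of plunger_tip in the frame of small_hub above -0.0169 m).
7. the small wheel stands still on the centre, let go, at its highest reading (plunger at least 8.3 mm in) (horizontal distance between small_hub and centre_seat below 0.005 m and z of small_hub in the frame of bench_centre below 0.055 m and angle between small_hub's own z axis and vertical below 0.06 rad and z of plunger_tip in the frame of small_hub below -0.0213 m and contact force between the fingers and wheel_small below 0.05 N and angular speed of wheel_small below 0.1 rad/s), for 0.5 s.
At the end, for the whole second after the job is handed in: Every wheel present lies upright (within 0.1 rad) on the tray's floor with its axis inside the tray's walls, at rest and let go; the zero button is out again; the stylus lies on the worktop (handle's middle lower than 30 mm), at rest (x of large_hub in the frame of tray between -0.1375 and 0.1375 m and y of large_hub in the frame of tray between -0.056 and 0.056 m and z of each of large_hub, middle_hub, small_hub in the frame of tray below 0.05 m and angle between each of large_hub, middle_hub, small_hub's own z axis and vertical below 0.1 rad and linear speed of each of wheel_large, wheel_middle, wheel_small, stylus below 0.02 m/s and x of middle_hub in the frame of tray between -0.1375 and 0.1375 m and y of middle_hub in the frame of tray between -0.056 and 0.056 m and x of small_hub in the frame of tray between -0.1375 and 0.1375 m and y of small_hub in the frame of tray between -0.056 and 0.056 m and height (world z) of stylus_mid below 0.03 m and value of joint zero below 0.001 m); the robot touches nothing.
It fails at once if the tweezers is shifted by more than 40 mm (distance of tweezers_a from where it was at the start of the episode above 0.04 m).
It fails at once if the pliers is shifted by more than 40 mm (distance of pliers_bystander from where it was at the start of the episode above 0.04 m).
It fails at once if the white pot is shifted by more than 40 mm (distance of pot_bystander from where it was at the start of the episode above 0.04 m).
Of wheel_large, wheel_middle, wheel_small only 2 to 3 are there at a start; the rules pass over those that are not, and their reading is None.
At some moment in a run one of stylus, wheel_small may be knocked a few centimetres aside while the robot is not near it.
Once in a run the grip may slacken for a moment while it holds something.
It also fails if it takes over 210 s, if anything falls off the work surface, if the arm or the gripper's body presses on something with over 40 N, if the wrist force passes 120 N, or if a joint passes its speed limit or range.

### The arm

A 7-joint arm with a two-finger parallel gripper is mounted at the origin on the work surface; the furniture and walls round the work are solid. World frame = base frame: x ahead of the robot, y to its left, z up, the work surface at z = 0. Lengths are in mm, angles in rad, forces in N, time in s.
With the tool pointing down it reaches from about 400 to 925 mm from the base axis. Payload 5.6 kg.
Tool frame: the origin (TCP) lies midway between the tips of the shut fingers; the grasp point (between the pads) lies 19 mm behind it; z points along the fingers, y is the line along which they close (so a half turn about z gives the same grasp; the last joint's range is limited). The gripper opens to 85 mm and grips with 20 to 120 N. Pads are 22 mm wide; open, the fingers measure 114 mm over their backs; the gripper's body (76 mm by 85 mm) begins 54 mm behind the grasp point. The pads swing forward as they close: fully open they stand 13 mm farther back than shut.
Start: joints at [1.213, 0.468, -0.012, 1.603, 0.006, 1.071, -0.056], TCP at [201.215, -618.08, 193.29] pointing down, gripper open.
Joint ranges: [-2.53, 2.53], [-0.31, 2.02], [-1.57, 1.55], [0.28, 2.44], [-1.29, 4.43], [0.15, 1.84], [-2.92, 2.92]. Speed limits (rad/s): [2.57, 2.57, 3.14, 3.14, 3.14, 3.14, 3.14].

### API

Orientations are given as a unit quaternion [x, y, z, w].
In Python, from rig import * gives the robot as it stands. The module is installed in compiled form; this text tells all that it offers.
- The arm moves only by the shell command python3 -m pendant 'ROWS' [FORCE]. ROWS is a JSON object of lists of equal length, an entry for each row: "claw": the finger opening in m, from 0 to 0.0854; "slide": the shift along the tool's x, y, z in m, a list of three; "yaw": the turn about the tool's z in rad. In form: {"claw": [claw, ...], "slide": [[x, y, z], ...], "yaw": [yaw, ...]}. A call has 1 to 20 rows; each row is the pose to reach, as a shift and turn from the pose commanded when the call began, along the tool's axes at that moment; what a row does not reach only later rows make up. A row lasts 1/12 s, in which the tool goes at most 41.7 mm and 7.16 degrees, less where a joint would pass 70% of its speed; a pose out of reach is approached as far as the arm can. A call with a gripper value outside its range is refused whole. The fingers move at their own pace and stop on an object; FORCE is the grip in N (left out, the last holds). Time passes only in rows, so rows that repeat a pose let the fingers close. It gives the time, the measured TCP pose, the force, the opening and the grip force at its end, in the units of the state.
- read_state(): the state, without advancing time (a new reading comes with each control period).
- read_camera(name): name is "scene" or "top" or "wrist"; returns a dict with "img" (420x560x3 uint8, red, green, blue), "z_map" (420x560 float32, mm along the optical axis (not along the pixel's ray), 0 where there is no reading), "mtx" (3x3 intrinsics, pixels), "k1" (the pictures are not rectified: a ray, as slopes to the right and down, at radius r is drawn at 1 + k1 r^2 times it, then the intrinsics apply), "cam_to_world" (4x4, takes a point from camera to world coordinates). Camera axes: x right, y up, looking along -z (the intrinsics and any distortion apply to the point x, -y, -z); pixel columns grow to the right and rows downward; lengths in mm; the calibration is good to about 2 mm. A picture is of the moment at which its call begins.
- sign_off(): hands the job in; it is judged then, once.
Trained networks look in a picture, given as the dict that the camera call returned (one of the last four; its "shot" number tells which), for a name from the list of things; names that differ only in an ending like _2 or _b are one class to them, and where a whole thing is asked for, a point or a joint stands for the part that bears it (a point fixed in the world has none). Each returns a list of dicts, best first, with "confidence" (0 to 1); they miss things now and then, are a little off and sometimes report something else, mostly with a low value. They report only what shows in the picture. A call takes as long as a camera call. They do not tell look-alikes from the thing itself.
- cut_out(picture, query): "pixels" (420x560 bool, what is visible of it) and "point" ([row, column] in pixels, amid what is visible of it).
The state is a dict: "clock": time; "qpos": joint angles; "joint_velocities": joint speeds; "effort": joint torques, N m; "ee_pos": TCP position; "ee_rot": TCP orientation; "force": force on the tool from outside, world axes, zero at the start; "ft_torque": the same for the moment, N m; "opening": finger opening in mm; "grasp_force": force on a finger pad.
Only numpy, scipy, OpenCV 4.12 (cv2) and the standard library are available. Lean on these libraries where they do the work, as an engineer would, in place of code of your own. Each camera call takes 0.05 s, during which the arm holds its last target. There are 200 camera calls.

## Working session

There is one attempt and no reset: what is moved stays moved. The work goes in short steps, Python scripts to look and compute and a shell command to move; the robot and the scene stay as the last step left them, time stands still between calls to the robot, and variables do not carry over. Pictures are saved under pics/ and viewed, at most 14 in all, crops included, and the job is handed in when it is done.

```bash
mkdir -p pics; cat > h.py <<'E'
from rig import *
import numpy as np, cv2
from scipy.spatial.transform import Rotation as R
def save(p,n): cv2.imwrite('pics/'+n+'.png',p['img'][:,:,::-1])
def cloud(p):
    z=np.asarray(p['z_map'],float);K=np.asarray(p['mtx']);T=np.asarray(p['cam_to_world'])
    r,c=np.mgrid[0:z.shape[0],0:z.shape[1]]
    x=(c-K[0,2])/K[0,0];y=(r-K[1,2])/K[1,1];u,v=x.copy(),y.copy()
    for _ in range(6):
        s=1+p['k1']*(u*u+v*v);u=x/s;v=y/s
    P=np.stack([u*z,-v*z,-z],-1)@T[:3,:3].T+T[:3,3]
    P[z==0]=np.nan
    return P
def proj(p,X):
    K=np.asarray(p['mtx']);T=np.asarray(p['cam_to_world'])
    q=(np.atleast_2d(X)-T[:3,3])@T[:3,:3];u=q[:,0]/-q[:,2];v=-q[:,1]/-q[:,2]
    s=1+p['k1']*(u*u+v*v)
    return np.stack([K[1,1]*v*s+K[1,2],K[0,0]*u*s+K[0,2]],-1)
def look(p,qs):
    P=cloud(p)
    for q in qs:
        for d in cut_out(p,q)[:3]:
            m=d['pixels'];X=P[m];X=X[~np.isnan(X[:,0])]
            if len(X)<3: continue
            print(q,round(d['confidence'],2),'px',np.round(d['point']).astype(int),'n',m.sum(),'med',np.median(X,0).round(),'lo',np.percentile(X,2,axis=0).round(),'hi',np.percentile(X,98,axis=0).round(),'rgb',np.median(p['img'][m],0))
def toolmat():
    s=read_state();return np.array(s['ee_pos']),R.from_quat(s['ee_rot']).as_matrix()
def totool(d):
    return (toolmat()[1].T@np.asarray(d,float)/1000).round(4)
E
python3 - <<'E'
from h import *
s=read_state();print(s);print(toolmat()[1].round(3))
for n in ['top','scene']:
    p=read_camera(n);save(p,n+'0');print(n,np.array(p['cam_to_world']).round(2).tolist(),np.array(p['mtx']).tolist(),p['k1'])
    look(p,['bench_centre','tray','stylus','stylus_mid','stylus_tip','wheel_large','wheel_middle','wheel_small','large_handle','middle_handle','small_handle','large_hub','middle_hub','small_hub','zero_cap','plunger_tip','tweezers_a','pliers_bystander','pot_bystander'])
E
```

```text
{'clock': 0.0, 'qpos': array([ 1.21300458,  0.46836274, -0.01160057,  1.60367424,  0.00601381,
        1.07140346, -0.05628586]), 'joint_velocities': array([ 0.0013912 ,  0.00132087, -0.00150079,  0.00021714, -0.00050817,
        0.00092014,  0.00271579]), 'effort': array([ 6.89617809e-04, -5.32393634e+01,  2.17322371e-02, -2.51315045e+01,
        1.13689926e-02,  7.67610240e-03, -2.72428693e-06]), 'ee_pos': array([ 200.97328912, -617.46331865,  192.3268187 ]), 'ee_rot': array([ 9.87641936e-01,  1.56724547e-01, -2.10513360e-04, -8.82001631e-04]), 'force': array([ 0.14456754,  0.7766096 , -0.48926705]), 'ft_torque': array([ 0.0384055 ,  0.0044042 , -0.02097191]), 'grasp_force': 0.0, 'opening': 85.29163432722471}
[[ 0.951  0.31  -0.001]
 [ 0.31  -0.951  0.002]
 [-0.    -0.002 -1.   ]]
top [[-0.02, 0.99, -0.11, 458.92], [-1.0, -0.02, -0.03, -83.86], [-0.03, 0.11, 0.99, 927.24], [0.0, 0.0, 0.0, 1.0]] [[389.36034238464117, 0.0, 276.90781864678115], [0.0, 389.36034238464117, 208.84576977120548], [0.0, 0.0, 1.0]] -0.072801918939175
bench_centre 0.89 px [175 283] n 4799 med [633. -73.  11.] 
[... 5884 characters left out ...]
] n 137 med [745.   0.   7.] lo [716. -28.   0.] hi [761.  27.  12.] rgb [97. 95. 89.]
pliers_bystander 0.78 px [171 296] n 437 med [ 767. -261.    8.] lo [ 696. -302.   -0.] hi [ 844. -238.   13.] rgb [128.  60.  52.]
pliers_bystander 0.25 px [216 166] n 597 med [743. 105.  39.] lo [734.  82.   6.] hi [776. 125.  53.] rgb [167. 167. 157.]
pliers_bystander 0.23 px [269 165] n 1040 med [577. 175.  30.] lo [552. 135.  19.] hi [619. 203.  69.] rgb [61. 63. 63.]
pot_bystander 0.68 px [214 165] n 661 med [744. 105.  38.] lo [734.  66.   1.] hi [801. 125.  53.] rgb [165. 164. 153.]
pot_bystander 0.38 px [274 276] n 1528 med [446.  15.  27.] lo [411. -33.  16.] hi [491.  51.  67.] rgb [67. 69. 70.]
```

View pics/top0.png

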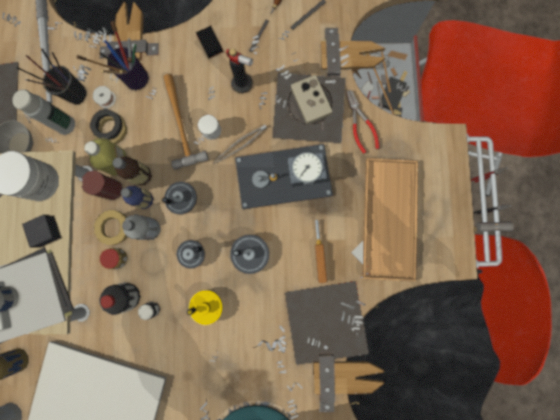

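View pics/scene0.png

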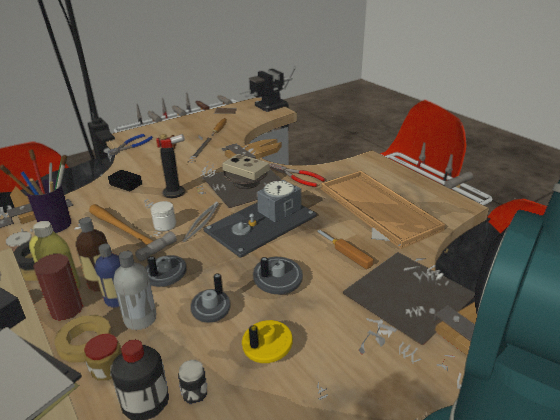

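The top view shows the plate at pixel (283,178) with its case on the right. The tray is at (392,218), the stylus at (320,255) with its tip up, the large wheel at (249,254), the small at (190,253), the middle at (180,198), and the yellow decoy at (205,308). The scene view shows the recess on the case face nearest the robot, at (291,209).

```bash
cat >> h.py <<'E'
def wheel(P,c,rad=50):
    d=np.hypot(P[...,0]-c[0],P[...,1]-c[1])<rad
    z=P[...,2]
    disc=P[d&(z>18)&(z<33)];hub=P[d&(z>42)&(z<50)];han=P[d&(z>62)&(z<73)]
    (e,r)=cv2.minEnclosingCircle(disc[:,:2].astype(np.float32))
    return dict(disc=np.round(e,1),r=round(r,1),hub=np.median(hub,0).round(1) if len(hub) else None,han=np.median(han,0).round(1) if len(han) else None)
def rect(X):
    (c,s,a)=cv2.minAreaRect(X[:,:2].astype(np.float32));return np.round(c,1),np.round(s,1),round(a,1)
E
python3 - <<'E'
from h import *
for n in ['top','scene']:
    p=read_camera(n);P=cloud(p);z=P[...,2]
    print(n)
    for k,c in dict(L=(455,7),M=(589,169),S=(456,143)).items(): print(k,wheel(P,c,{'L':50,'M':43,'S':38}[k]))
    def box(x0,x1,y0,y1,z0,z1): return P[(P[...,0]>x0)&(P[...,0]<x1)&(P[...,1]>y0)&(P[...,1]<y1)&(z>z0)&(z<z1)]
    m=cut_out(p,'bench_centre')[0]['pixels'];X=P[m]
    pl=X[(X[:,2]>6)&(X[:,2]<14)];print('plate',rect(pl))
    top=X[(X[:,2]>63)&(X[:,2]<76)];print('casetop',rect(top),top.mean(0))
    seat=X[(X[:,2]>14)&(X[:,2]<34)&(X[:,1]>-60)];print('pin',len(seat),np.median(seat,0), np.median(X[(X[:,2]>25)&(X[:,2]<34)&(X[:,1]>-60)],0))
    m=cut_out(p,'tray')[0]['pixels'];X=P[m];X=X[(X[:,2]>13)&(X[:,2]<25)];print('tray',rect(X))
    m=cut_out(p,'stylus')[0]['pixels'];X=P[m];H=X[(X[:,2]>16)&(X[:,2]<26)];print('sty',rect(H),H[:,2].mean(),'all',rect(X[X[:,2]>5]),X[np.argmax(X[:,0])])
E
```

```text
top
L {'disc': array([455.4,   7.8]), 'r': 46.0, 'hub': array([454.4,   7.7,  46.6]), 'han': array([459.1,  33.7,  67.8])}
M {'disc': array([591. , 170.5]), 'r': 40.5, 'hub': array([590.1, 170.8,  46.5]), 'han': array([580.5, 194.1,  68.3])}
S {'disc': array([457.1, 144.9]), 'r': 34.2, 'hub': array([458.4, 144.2,  46. ]), 'han': array([468.3, 120.6,  67.6])}
plate (array([639.7, -73.4]), array([130.2, 220.5]), 7.6)
casetop (array([ 647.2, -128.1]), array([67.3, 79.3]), 6.8) [ 646.2335466  -127.80107325   68.53351393]
pin 233 [631.64861013 -20.06775524  16.75751966] [632.56366875 -18.64451149  28.36849845]
tray (array([ 530. , -325.5]), array([124.1, 285.4]), 85.8)
sty (array([ 445.5, -156.2]), array([118.7,  20. ]), 3.6) 19.83676866721077 all (array([ 458.5, -155.2]), array([145.1,  20.3]), 4.4) [nan nan nan]
scene
L {'disc': array([453.6,   6.5]), 'r': 47.0, 'hub': array([453.2,  10.3,  47. ]), 'han': array([455.4,  33.9,  68.3])}
M {'disc': array([589.7, 171. ]), 'r': 41.8, 'hub': array([584.2, 175.7,  47. ]), 'han': array([577.2, 196.5,  68.5])}
S {'disc': array([455.1, 146.6]), 'r': 35.1, 'hub': array([456.3, 144.6,  46.8]), 'han': array([465.6, 123. ,  67.9])}
plate (array([790.5, 108.2]), array([114.5,  43.2]), 7.2)
casetop (array([0., 0.]), array([0., 0.]), 0.0) [nan nan nan]
pin 184 [739.62120451 108.29423576  24.07916111] [738.90712979 107.93420517  29.77389292]
tray (array([ 531.8, -323.7]), array([126.3, 289.9]), 85.3)
sty (array([ 452. , -155.4]), array([134.6,  21. ]), 4.0) 20.327788052078294 all (array([ 455.8, -155.1]), array([142.3,  21. ]), 4.0) [nan nan nan]<stdin>:9: RuntimeWarning: Mean of empty slice.
  ret = um.true_divide(
```

```bash
cat >> h.py <<'E'
def go(x,y,z,h=None):
    p,M=toolmat();cur=np.arctan2(M[1,0],M[0,0])
    print('slide',totool(np.array([x,y,z])-p),'yaw',None if h is None else np.round((cur-h+np.pi)%(2*np.pi)-np.pi,3),'cur heading',cur.round(3),'z-axis',M[:,2].round(3))
E
python3 -c "
from h import *
go(430,-157,150,.07)"
```

```text
slide [ 0.3603 -0.3676  0.0433] yaw 0.245 cur heading 0.315 z-axis [-0. -0. -1.]
```

```bash
python3 -m pendant '{"claw":[0.06,0.06,0.06,0.06,0.06,0.06,0.06,0.06,0.06,0.06,0.06,0.06,0.06,0.06,0.06,0.06,0.06,0.06],"slide":[[0.36,-0.368,0.043],[0.36,-0.368,0.043],[0.36,-0.368,0.043],[0.36,-0.368,0.043],[0.36,-0.368,0.043],[0.36,-0.368,0.043],[0.36,-0.368,0.043],[0.36,-0.368,0.043],[0.36,-0.368,0.043],[0.36,-0.368,0.043],[0.36,-0.368,0.043],[0.36,-0.368,0.043],[0.36,-0.368,0.043],[0.36,-0.368,0.043],[0.36,-0.368,0.043],[0.36,-0.368,0.043],[0.36,-0.368,0.043],[0.36,-0.368,0.043]],"yaw":[0.245,0.245,0.245,0.245,0.245,0.245,0.245,0.245,0.245,0.245,0.245,0.245,0.245,0.245,0.245,0.245,0.245,0.245]}' 40
python3 - <<'E'
from h import *
p=read_camera('wrist');save(p,'w1');P=cloud(p);print(np.array(p['cam_to_world']).round(2).tolist())
look(p,['stylus'])
d=cut_out(p,'stylus')[0]['pixels'];X=P[d];X=X[X[:,2]>15];print(rect(X))
go(430,-157,10,.07)
E
```

```text
clock: 3.9
ee_pos: [429.1, -158.1, 150.4]
ee_rot: [0.999, 0.033, -0.0, 0.0]
force: [0.4, -0.4, 0.7]
opening: 59.9
grasp_force: 0.0
[[0.07, 0.96, 0.27, 496.04], [-1.0, 0.06, 0.02, -153.69], [0.0, -0.27, 0.96, 331.88], [0.0, 0.0, 0.0, 1.0]]
stylus 0.68 px [173 283] n 1982 med [ 447. -157.   20.] lo [ 390. -169.   11.] hi [ 526. -148.   22.] rgb [155. 110.  61.]
(array([ 458.7, -157.6]), array([143.8,  19.9]), 3.4)
slide [ 0.0007 -0.0005  0.1403] yaw -0.002 cur heading 0.068 z-axis [ 0. -0. -1.]
```

View pics/w1.png

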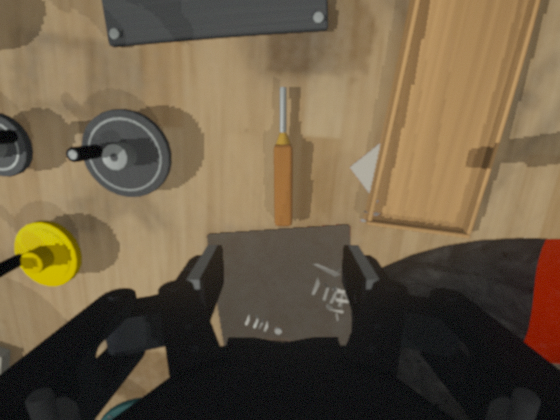

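The wrist view shows the stylus handle at (283,185) and the tip at (283,88), lined up with the tool.

```bash
python3 -m pendant '{"claw":[0.06,0.06,0.06,0.06,0.06,0.06,0.06,0,0,0,0,0,0,0,0,0],"slide":[[0.002,0,0.06],[0.002,0,0.1],[0.002,0,0.13],[0.002,0,0.146],[0.002,0,0.146],[0.002,0,0.146],[0.002,0,0.146],[0.002,0,0.146],[0.002,0,0.146],[0.002,0,0.146],[0.002,0,0.146],[0.002,0,0.146],[0.002,0,0.146],[0.002,0,0.146],[0.002,0,0.146],[0.002,0,0.146]],"yaw":[0,0,0,0,0,0,0,0,0,0,0,0,0,0,0,0]}' 60
python3 - <<'E'
from h import *
# press pose: heading .131, tip should be 30mm before mouth (617.2,-131.8); mid 102 behind tip
h=.131;u=np.array([np.cos(h),np.sin(h)])
t=np.array([617.2,-131.8])-u*(102+30);print(t);go(t[0],t[1],34,h)
E
```

```text
clock: 5.38
ee_pos: [431.6, -156.5, 4.2]
ee_rot: [0.999, 0.035, -0.0, -0.0]
force: [0.7, -0.5, 0.0]
opening: -0.0
grasp_force: 0.0
[ 486.33100718 -149.04258442]
slide [ 0.0552 -0.0037 -0.0298] yaw -0.061 cur heading 0.07 z-axis [-0.  0. -1.]
```

The fingers shut on nothing, so I'll raise the tool and look.

```bash
python3 -m pendant '{"claw":[0.06,0.06,0.06,0.06,0.06,0.06,0.06,0.06],"slide":[[0,0,-0.02],[0,0,-0.06],[0,0,-0.1],[0,0,-0.14],[0,0,-0.146],[0,0,-0.146],[0,0,-0.146],[0,0,-0.146]],"yaw":[0,0,0,0,0,0,0,0]}' 60
python3 - <<'E'
from h import *
p=read_camera('wrist');save(p,'w2');P=cloud(p)
look(p,['stylus'])
d=cut_out(p,'stylus')[0]['pixels'];X=P[d];X=X[X[:,2]>15];print(rect(X))
E
```

```text
clock: 6.05
ee_pos: [430.4, -156.3, 148.8]
ee_rot: [0.999, 0.035, -0.001, -0.001]
force: [0.5, 0.4, -0.9]
opening: 60.0
grasp_force: 0.0
stylus 0.71 px [175 283] n 1984 med [ 447. -157.   20.] lo [ 390. -169.   10.] hi [ 526. -149.   22.] rgb [154. 110.  60.]
(array([ 459.4, -157.3]), array([144.1,  19.4]), 3.6)
```

View pics/w2.png

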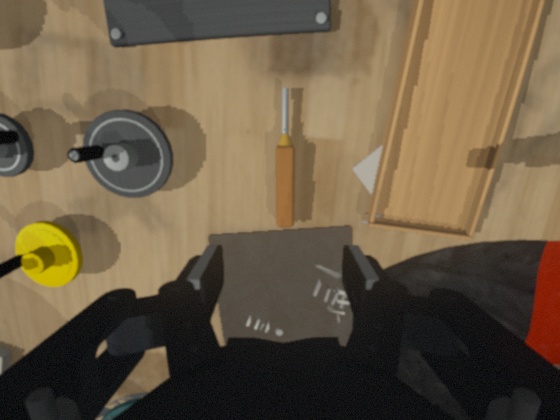

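```bash
python3 -m pendant '{"claw":[0.06,0.06,0.06,0.06,0.06,0.06,0.04,0.025,0.025,0.025,0.025,0.025],"slide":[[0.002,0.002,0.06],[0.002,0.002,0.1],[0.002,0.002,0.13],[0.002,0.002,0.145],[0.002,0.002,0.145],[0.002,0.002,0.145],[0.002,0.002,0.145],[0.002,0.002,0.145],[0.002,0.002,0.145],[0.002,0.002,0.145],[0.002,0.002,0.145],[0.002,0.002,0.145]],"yaw":[0,0,0,0,0,0,0,0,0,0,0,0]}' 60
python3 - <<'E'
from h import *
p=read_camera('wrist');save(p,'w3')
print(proj(p,[[432,-158,4],[432,-158,10]]), read_state()['opening'])
E
```

```text
clock: 7.2
ee_pos: [434.1, -158.7, 5.9]
ee_rot: [0.999, 0.035, 0.001, 0.0]
force: [0.2, -0.1, -0.5]
opening: 24.8
grasp_force: 0.0
[[232.32218809 280.91858625]
 [235.64278295 280.88300676]] 25.4623556939776
```

View pics/w3.png

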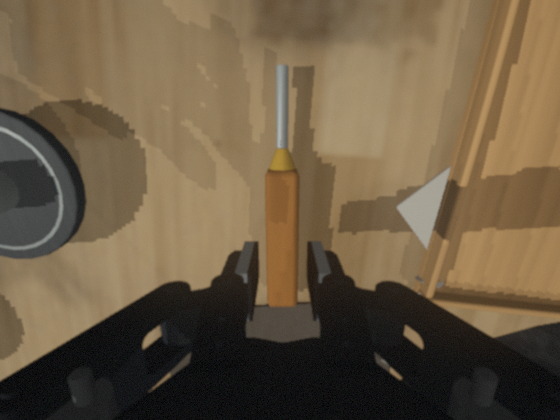

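The handle (266-298, 170-305) lies between the fingers. Closing.

```bash
python3 -m pendant '{"claw":[0.015,0.01,0.01,0.01,0.01,0.01,0.01,0.01],"slide":[[0,0,0],[0,0,0],[0,0,0],[0,0,0],[0,0,0],[0,0,0],[0,0,0],[0,0,0]],"yaw":[0,0,0,0,0,0,0,0]}' 60
python3 - <<'E'
from h import *
p=read_camera('wrist');save(p,'w4')
print(read_state())
E
```

```text
clock: 7.92
ee_pos: [433.7, -158.4, 5.2]
ee_rot: [0.999, 0.035, -0.0, -0.0]
force: [0.3, -0.2, 0.3]
opening: 9.9
grasp_force: 0.0
{'clock': 7.9667, 'qpos': array([ 0.44453417,  0.47826487, -0.19757103,  2.16445755,  0.18482285,
        0.51422965, -1.3936998 ]), 'joint_velocities': array([-2.13872019e-03, -1.36233547e-03, -8.99136665e-05, -8.78863236e-04,
       -1.48162715e-03,  1.65040303e-03,  3.87659496e-04]), 'effort': array([-3.18074344e-04, -4.20139968e+01, -1.97582468e+00, -1.38538474e+01,
        6.17788959e-03,  1.32676676e-03, -2.61547677e-05]), 'ee_pos': array([ 433.74394222, -158.42222956,    5.25617762]), 'ee_rot': array([ 9.99390806e-01,  3.49000802e-02, -3.35024584e-05,  1.66072113e-05]), 'force': array([-0.61367814, -0.14563401,  0.38947966]), 'ft_torque': array([ 0.00114985, -0.01133572, -0.016495  ]), 'grasp_force': 0.0, 'opening': 10.354307123117001}
```

View pics/w4.png

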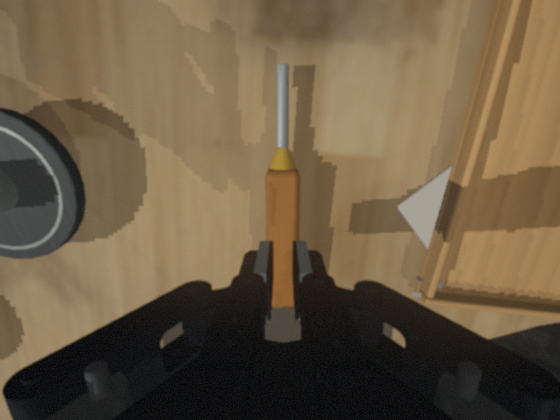

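```bash
python3 - <<'E'
from h import *
p=read_camera('wrist');P=cloud(p);T=np.array(p['cam_to_world'])
print(T.round(3).tolist())
for r,c in [(243,264),(250,265),(260,265),(280,265),(243,301),(260,302),(220,282),(260,283),(290,283),(100,283),(220,360),(320,283)]: print(r,c,P[r,c].round(1),p['z_map'][r,c])
E
```

```text
[[0.069, 0.961, 0.267, 500.65], [-0.998, 0.067, 0.019, -153.867], [0.001, -0.267, 0.964, 186.774], [0.0, 0.0, 0.0, 1.0]]
243 264 [ 443.7 -148.9   51.8] 145.1277
250 265 [ 443.6 -149.8   59.8] 137.51949
260 265 [ 444.  -150.4   70.9] 126.64263
280 265 [ 440.5 -151.2   81.4] 117.5219
243 301 [ 444.6 -167.    51. ] 146.05916
260 302 [ 444.1 -166.4   68.9] 128.86699
220 282 [ 446.  -157.5   21.2] 174.19614
260 283 [ 420.3 -159.9   20.9] 181.4209
290 283 [ 399.5 -161.4   20.8] 187.0734
100 283 [ 513.1 -153.4   14.1] 163.07318
220 360 [ 442.8 -209.4    0.7] 195.81702
320 283 [ 364.6 -163.8    3.6] 213.01309
```

```bash
python3 - <<'E'
from h import *
p=read_camera('wrist');P=cloud(p)
print(np.array(p['mtx'])[0,0],p['k1'])
for z in (5,10,25,48): print(z,proj(p,[[444,-149,z],[444,-152,z],[433,-152,z]]).round().tolist())
for r in range(232,246): print(r,P[r,262:272,2].round())
s=read_camera('scene');save(s,'s1')
cv2.imwrite('pics/s1c.png',cv2.resize(s['img'][150:350,250:450,::-1],(800,800))[:600])
print(proj(s,[[433,-158,5],[433,-158,48]]))
E
```

```text
297.2598953426381 -0.04010536723873543
5 [[214.0, 269.0], [215.0, 273.0], [231.0, 272.0]]
10 [[217.0, 268.0], [217.0, 273.0], [233.0, 272.0]]
25 [[224.0, 267.0], [225.0, 272.0], [243.0, 271.0]]
48 [[240.0, 265.0], [240.0, 271.0], [260.0, 269.0]]
232 [-0.  0. -0.  1. 16. 18. 19. 20. 21. 20.]
233 [ 0.  1.  1. -0. 18. 18. 21. 21. 21. 20.]
234 [ 2.  0.  1.  1. 17. 19. 21. 21. 20. 21.]
235 [ 1.  1.  1.  0. 17. 18. 20. 20. 21. 20.]
236 [ 1.  1.  2.  1. 17. 18. 20. 21. 21. 20.]
237 [ 1.  2.  1.  1. 17. 19. 21. 20. 21. 21.]
238 [ 1.  1.  2.  2. 16. 19. 20. 20. 21. 21.]
239 [-0.  0.  1.  1. 18. 18. 20. 21. 21. 20.]
240 [ 1.  0.  1.  2. 17. 18. 20. 20. 21. 21.]
241 [49. 49. 50. 49. 49. 49. 48. 49. 48. 49.]
242 [50. 50. 50. 50. 50. 50. 50. 51. 52. 50.]
243 [51. 52. 51. 51. 51. 51. 51. 51. 51. 52.]
244 [53. 53. 53. 53. 53. 52. 53. 53. 53. 52.]
245 [53. 53. 54. 55. 54. 54. 54. 54. 54. 54.]
[[255.05034636 352.14642832]
 [237.6057226  353.43929888]]
```

View pics/s1c.png

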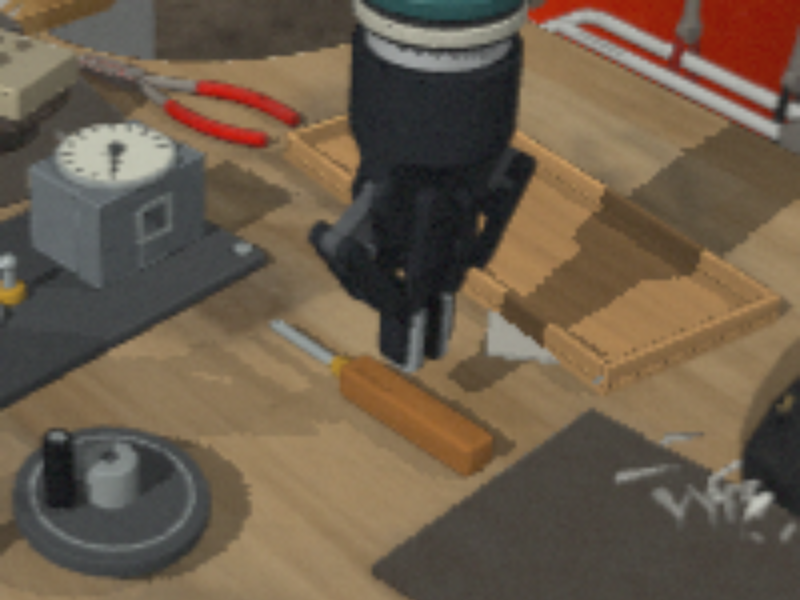

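The scene crop confirms that the fingertips hang well above the stylus: tip z is about 48 while the state reports 5. The reported TCP therefore lies about 43 mm beyond the real tips. I'll work with that offset and check the force on the way down.

```bash
python3 -m pendant '{"claw":[0.04,0.04,0.04,0.04,0.04,0.04,0.04,0.04,0.04],"slide":[[0,0,0],[0,0,0],[0,0,0],[-0.001,0,0.015],[-0.001,0,0.025],[-0.001,0,0.032],[-0.001,0,0.038],[-0.001,0,0.042],[-0.001,0,0.042]],"yaw":[0,0,0,0,0,0,0,0,0]}' 60
python3 -m pendant '{"claw":[0.012,0.012,0.012,0.012,0.012,0.012,0.012,0.012],"slide":[[0,0,0],[0,0,0],[0,0,0],[0,0,0],[0,0,0],[0,0,0],[0,0,0],[0,0,0]],"yaw":[0,0,0,0,0,0,0,0]}' 60
python3 - <<'E'
from h import *
p=read_camera('wrist');P=cloud(p)
d=cut_out(p,'stylus')[0]['pixels'];X=P[d];print(rect(X[X[:,2]>8]),np.nanmax(X[:,0]))
for c in (258,264,300,306):
    print(c,P[225:262:3,c].round().tolist()[:13])
E
```

```text
clock: 8.87
ee_pos: [432.2, -158.3, -37.6]
ee_rot: [0.999, 0.035, -0.001, -0.0]
force: [0.4, -0.8, 0.2]
opening: 40.4
grasp_force: 0.0
clock: 9.53
ee_pos: [433.1, -158.6, -36.4]
ee_rot: [0.999, 0.035, 0.0, 0.0]
force: [-0.7, 0.4, 6.0]
opening: 18.6
grasp_force: 59.2
(array([ 463. , -157.3]), array([138.8,  21.2]), 4.0) 535.2303633224398
258 [[449.0, -145.0, 1.0], [447.0, -145.0, 1.0], [446.0, -145.0, 1.0], [444.0, -145.0, 0.0], [442.0, -145.0, 1.0], [441.0, -146.0, 1.0], [443.0, -146.0, 10.0], [442.0, -146.0, 12.0], [442.0, -147.0, 16.0], [443.0, -147.0, 20.0], [443.0, -147.0, 24.0], [443.0, -147.0, 26.0], [443.0, -148.0, 29.0]]
264 [[456.0, -149.0, 20.0], [454.0, -149.0, 19.0], [453.0, -149.0, 20.0], [452.0, -149.0, 21.0], [450.0, -149.0, 20.0], [448.0, -149.0, 19.0], [448.0, -149.0, 21.0], [445.0, -149.0, 19.0], [445.0, -150.0, 21.0], [442.0, -150.0, 19.0], [441.0, -150.0, 20.0], [440.0, -150.0, 20.0], [438.0, -150.0, 20.0]]
300 [[457.0, -165.0, 21.0], [456.0, -165.0, 20.0], [454.0, -165.0, 21.0], [453.0, -165.0, 21.0], [452.0, -165.0, 21.0], [450.0, -166.0, 19.0], [448.0, -166.0, 19.0], [446.0, -166.0, 19.0], [446.0, -166.0, 22.0], [444.0, -166.0, 21.0], [443.0, -166.0, 21.0], [441.0, -166.0, 20.0], [440.0, -166.0, 21.0]]
306 [[450.0, -170.0, 1.0], [449.0, -170.0, 1.0], [447.0, -170.0, -0.0], [445.0, -170.0, -0.0], [444.0, -170.0, 1.0], [442.0, -170.0, 1.0], [444.0, -170.0, 9.0], [444.0, -169.0, 14.0], [445.0, -169.0, 18.0], [444.0, -169.0, 20.0], [444.0, -169.0, 23.0], [445.0, -168.0, 27.0], [444.0, -168.0, 30.0]]
```

```bash
python3 -m pendant '{"claw":[0.012,0.012,0.012,0.012,0.012,0.012,0.012,0.012],"slide":[[0,0,-0.015],[0,0,-0.03],[0.02,-0.002,-0.03],[0.04,-0.004,-0.03],[0.054,-0.006,-0.03],[0.054,-0.006,-0.03],[0.054,-0.006,-0.03],[0.054,-0.006,-0.03]],"yaw":[0,0,0,-0.03,-0.061,-0.061,-0.061,-0.061]}' 80
python3 - <<'E'
from h import *
p=read_camera('wrist');P=cloud(p);save(p,'w5')
d=cut_out(p,'stylus')[0]['pixels'];X=P[d];X=X[~np.isnan(X[:,0])]
R1=X[(X[:,2]>30)&(X[:,2]<60)]
c,s,a=rect(R1);print(c,s,a)
tool,M=toolmat();u=M[:2,0];t=R1[:,:2]@u
fr=R1[t>t.max()-25]; print('tip',R1[t>t.max()-3].mean(0),'rod',fr.mean(0),'handle top',np.percentile(R1[t<t.max()-70][:,2],[50]))
hd=R1[t<t.max()-65];print('handle mid line',hd.mean(0))
# case front
m=np.isfinite(P[...,0])&(P[...,2]>64)&(P[...,2]<75)&(P[...,0]>600)
if m.sum()>20: print('casetop',rect(P[m]))
s=read_camera('scene');S=cloud(s);m=cut_out(s,'zero_cap');print([(x['confidence'],x['point']) for x in m[:2]])
print('mouth proj',proj(s,[[617.2,-131.8,40]]),'wrist',proj(p,[[617.2,-131.8,40]]))
im=s['img'][170:270,250:350,::-1];a=cv2.resize(im,(500,500),interpolation=cv2.INTER_CUBIC);cv2.imwrite('pics/s2.png',a)
E
```

```text
clock: 10.3
ee_pos: [484.6, -148.8, -7.3]
ee_rot: [0.998, 0.065, -0.001, -0.0]
force: [-1.2, 0.2, -0.9]
opening: 18.2
grasp_force: 78.2
[0. 0.] [0. 0.] 0.0Traceback (most recent call last):
  File "<stdin>", line 7, in <module>
    return umr_maximum(a, axis, None, out, keepdims, initial, where)
ValueError: zero-size array to reduction operation maximum which has no identity
```

```bash
python3 - <<'E'
from h import *
p=read_camera('wrist');P=cloud(p);save(p,'w5')
for d in cut_out(p,'stylus')[:3]:
    X=P[d['pixels']];X=X[~np.isnan(X[:,0])];print(d['confidence'],d['point'],len(X),np.median(X,0))
tool,M=toolmat();u=M[:2,0];v=np.array([-u[1],u[0]])
Q=P.reshape(-1,3);Q=Q[~np.isnan(Q[:,0])];e=Q[:,:2]-tool[:2];a=e@u;b=e@v
m=(a>15)&(a<125)&(abs(b)<16)&(Q[:,2]>25)&(Q[:,2]<62);X=Q[m];a=a[m];b=b[m]
for lo in range(15,125,10):
    k=(a>=lo)&(a<lo+10);print(lo,k.sum(),(np.median(b[k]).round(1),X[k,2].max().round(1),np.median(X[k,2]).round(1)) if k.sum() else '')
print('amax',a.max())
s=read_camera('scene');print('mouth proj',proj(s,[[617.2,-131.8,40]]))
im=s['img'][170:270,250:350,::-1];cv2.imwrite('pics/s2.png',cv2.resize(im,(500,500),interpolation=cv2.INTER_CUBIC))
E
```

```text
0.61 [227.5, 282.4] 9109 [ 507.28125596 -145.33594274   49.3986512 ]
0.2 [265.2, 39.5] 10362 [460.48739965 -13.89216546  26.99986544]
15 915 (np.float64(0.1), np.float64(51.8), np.float64(49.8))
25 966 (np.float64(0.1), np.float64(51.8), np.float64(49.7))
35 1011 (np.float64(0.1), np.float64(51.6), np.float64(48.6))
45 544 (np.float64(0.1), np.float64(48.1), np.float64(43.9))
55 367 (np.float64(0.1), np.float64(44.6), np.float64(42.6))
65 395 (np.float64(0.1), np.float64(45.1), np.float64(42.7))
75 401 (np.float64(-0.3), np.float64(45.0), np.float64(42.7))
85 445 (np.float64(0.1), np.float64(44.9), np.float64(42.6))
95 166 (np.float64(0.1), np.float64(45.0), np.float64(42.5))
105 0 
115 0 
amax 99.03382600637411
mouth proj [[204.72288568 287.62183497]]
```

View pics/s2.png

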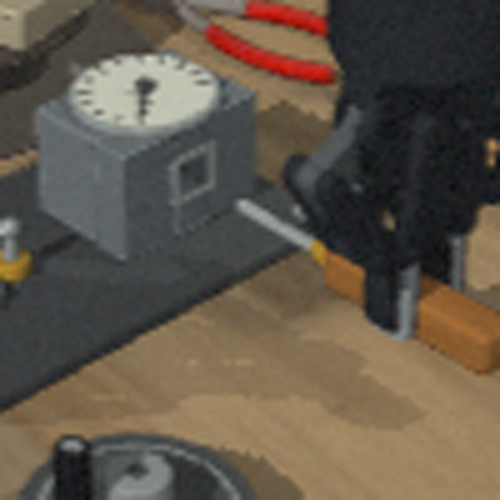

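```bash
python3 -m pendant '{"claw":[0.012,0.012,0.012,0.012,0.012,0.012],"slide":[[0.015,0,0],[0.028,0,0],[0.036,0,0],[0.041,0,0],[0.041,0,0],[0.041,0,0]],"yaw":[0,0,0,0,0,0]}' 80
python3 -m pendant '{"claw":[0.012,0.012,0.012,0.012,0.012],"slide":[[0.003,0,0],[0.005,0,0],[0.007,0,0],[0.007,0,0],[0.007,0,0]],"yaw":[0,0,0,0,0]}' 80
python3 -c "
from h import *
s=read_state();print(s['force'],s['ee_pos'])"
```

```text
clock: 11.05
ee_pos: [526.1, -143.4, -7.0]
ee_rot: [0.998, 0.065, -0.001, -0.0]
force: [-0.4, 0.1, -0.8]
opening: 18.2
grasp_force: 78.2
clock: 11.47
ee_pos: [532.5, -142.8, -7.1]
ee_rot: [0.998, 0.065, -0.001, -0.0]
force: [-4.2, -0.1, -0.6]
opening: 18.4
grasp_force: 78.2
[-4.24174613 -0.12553727 -0.59947683] [ 532.48914892 -142.75041777   -7.11150458]
```

```bash
python3 -m pendant '{"claw":[0.012,0.012,0.012,0.012],"slide":[[0.002,0,0],[0.003,0,0],[0.003,0,0],[0.003,0,0]],"yaw":[0,0,0,0]}' 80
python3 -m pendant '{"claw":[0.012,0.012,0.012,0.012,0.012,0.012,0.012],"slide":[[-0.01,0,0],[-0.025,0,0],[-0.05,0,0],[-0.08,0,0],[-0.1,0,0],[-0.1,0,0],[-0.1,0,0]],"yaw":[0,0,0,0,0,0.03,0.06]}' 80
```

```text
clock: 11.8
ee_pos: [532.7, -142.7, -7.5]
ee_rot: [0.998, 0.065, -0.004, -0.0]
force: [-10.3, -1.4, 3.3]
opening: 18.5
grasp_force: 78.7
clock: 12.38
ee_pos: [438.3, -155.6, -6.2]
ee_rot: [0.999, 0.034, 0.001, 0.0]
force: [0.9, -1.1, -0.5]
opening: 18.2
grasp_force: 78.3
```

Force reached 10 N with the button bottomed, so it's pressed. Next I lay the stylus back and go over the large wheel.

```bash
python3 -m pendant '{"claw":[0.012,0.012,0.012,0.012,0.012,0.04,0.04,0.04,0.04,0.04,0.04,0.04,0.04,0.04],"slide":[[0,0,0.012],[0,0,0.022],[0,0,0.028],[0,0,0.029],[0,0,0.029],[0,0,0.029],[0,0,0.029],[0,0,0.029],[0,0,0.029],[0,0,0],[0,0,-0.04],[0,0,-0.08],[0,0,-0.08],[0,0,-0.08]],"yaw":[0,0,0,0,0,0,0,0,0,0,0,0,0,0]}' 80
python3 - <<'E'
from h import *
go(455,8,100,1.39)
p=read_camera('wrist');look(p,['stylus']);look(read_camera('top'),['wheel_large','wheel_small'])
E
```

```text
clock: 13.55
ee_pos: [439.5, -156.0, 75.7]
ee_rot: [0.999, 0.035, 0.003, 0.001]
force: [-0.8, 0.6, 0.7]
opening: 40.2
grasp_force: 0.0
slide [ 0.0271 -0.1624 -0.0246] yaw -1.32 cur heading 0.07 z-axis [ 0.005 -0.002 -1.   ]
stylus 0.78 px [194 283] n 3140 med [ 453. -153.   20.] lo [ 396. -165.   12.] hi [ 532. -145.   22.] rgb [150. 106.  58.]
wheel_large 0.84 px [255 247] n 1205 med [457.   7.  27.] lo [415. -34.  21.] hi [497.  47.  67.] rgb [90. 92. 92.]
wheel_small 0.56 px [252 190] n 659 med [458. 142.  28.] lo [426. 114.  21.] hi [488. 176.  68.] rgb [97. 99. 97.]
wheel_small 0.27 px [176 284] n 4776 med [633. -74.  11.] lo [ 574. -178.    7.] hi [703.  31.  71.] rgb [81. 84. 86.]
```

Stylus is down. Over to the large wheel.

```bash
python3 -m pendant '{"claw":[0.06,0.06,0.06,0.06,0.06,0.06,0.06,0.06,0.06,0.06,0.06,0.06,0.06,0.06],"slide":[[0.027,-0.162,-0.025],[0.027,-0.162,-0.025],[0.027,-0.162,-0.025],[0.027,-0.162,-0.025],[0.027,-0.162,-0.025],[0.027,-0.162,-0.025],[0.027,-0.162,-0.025],[0.027,-0.162,-0.025],[0.027,-0.162,-0.025],[0.027,-0.162,-0.025],[0.027,-0.162,-0.025],[0.027,-0.162,-0.025],[0.027,-0.162,-0.025],[0.027,-0.162,-0.025]],"yaw":[-0.12,-0.24,-0.36,-0.48,-0.6,-0.72,-0.84,-0.96,-1.08,-1.2,-1.32,-1.32,-1.32,-1.32]}' 80
python3 - <<'E'
from h import *
p=read_camera('wrist');P=cloud(p);w=wheel(P,(455,8),50);print(w,read_state()['qpos'][6])
z=P[...,2];d=np.hypot(P[...,0]-455,P[...,1]-8)
hub=P[(d<20)&(z>43)&(z<50)];print(rect(hub),cv2.minEnclosingCircle(hub[:,:2].astype(np.float32)),len(hub))
go(455,8,-15,1.39)
E
```

```text
clock: 14.97
ee_pos: [452.7, 8.4, 97.7]
ee_rot: [0.769, 0.639, -0.0, -0.001]
force: [0.1, 0.0, -0.2]
opening: 60.3
grasp_force: 0.0
{'disc': array([455. ,   6.5]), 'r': 46.0, 'hub': array([455.3,   7.9,  46.9]), 'han': array([458.2,  33.1,  68.7])} -0.5373980625686199
(array([454.8,   6.8]), array([25.1, 24.7]), 80.2) ((455.09100341796875, 6.427581310272217), 12.95327377319336) 736
slide [0.     0.0024 0.1128] yaw -0.002 cur heading 1.388 z-axis [-0.001  0.    -1.   ]
```

```bash
python3 -m pendant '{"claw":[0.06,0.06,0.06,0.06,0.06,0.06,0.02,0.015,0.015,0.015,0.015,0.015,0.015,0.015],"slide":[[-0.001,0.0023,0.03],[-0.001,0.0023,0.06],[-0.001,0.0023,0.09],[-0.001,0.0023,0.105],[-0.001,0.0023,0.112],[-0.001,0.0023,0.112],[-0.001,0.0023,0.112],[-0.001,0.0023,0.112],[-0.001,0.0023,0.112],[-0.001,0.0023,0.112],[-0.001,0.0023,0.112],[-0.001,0.0023,0.112],[-0.001,0.0023,0.112],[-0.001,0.0023,0.112]],"yaw":[-0.05,-0.05,-0.05,-0.05,-0.05,-0.05,-0.05,-0.05,-0.05,-0.05,-0.05,-0.05,-0.05,-0.05]}' 80
python3 -m pendant '{"claw":[0.015,0.015,0.015,0.015,0.015],"slide":[[0,0,-0.02],[0,0,-0.05],[0,0,-0.08],[0,0,-0.08],[0,0,-0.08]],"yaw":[0,0,0,0,0]}' 80
python3 - <<'E'
from h import *
p=read_camera('wrist');P=cloud(p);z=P[...,2];T,M=toolmat();print(T)
d=np.hypot(P[...,0]-T[0],P[...,1]-T[1])
han=P[(d<40)&(z>125)&(z<160)];e=(P-T)@M
a=e[...,0];b=e[...,1];m=(a>15)&(a<40)&(abs(b)<12);
X=P[m];print(np.percentile(X[:,2],[2,50,98]));
disc=P[(a>33)&(a<70)&(abs(b)<40)&(z>70)&(z<125)];print(len(disc),np.median(disc,0) if len(disc) else 0)
h=X[X[:,2]>np.percentile(X[:,2],98)-4];print('handle',np.median(h,0))
go(632.5,-18.8,80,1.45)
E
```

```text
clock: 16.18
ee_pos: [457.1, 7.5, -10.8]
ee_rot: [0.752, 0.659, 0.001, 0.002]
force: [-5.1, 1.0, 22.7]
opening: 23.4
grasp_force: 83.6
clock: 16.6
ee_pos: [456.1, 6.5, 67.7]
ee_rot: [0.752, 0.659, 0.001, 0.002]
force: [0.6, -0.2, -5.5]
opening: 22.9
grasp_force: 82.6
[454.75023429   6.3802507   66.36839451]
[  0.77829709 180.25416451 210.21744508]
2276 [460.16925405  44.26708555 106.34487039]
handle [450.34586304  25.77150212 208.65997197]
slide [-0.0017  0.1795 -0.0136] yaw -0.01 cur heading 1.44 z-axis [ 0.    -0.001 -1.   ]
```

```bash
python3 -m pendant '{"claw":[0.015,0.015,0.015,0.015,0.015,0.015,0.015,0.015,0.015,0.015],"slide":[[-0.002,0.179,0],[-0.002,0.179,0],[-0.002,0.179,0],[-0.002,0.179,0],[-0.002,0.179,0],[-0.002,0.179,0],[-0.002,0.179,0],[-0.002,0.179,0],[-0.002,0.179,0],[-0.002,0.179,0]],"yaw":[0,0,0,0,0,0,0,0,0,0]}' 80
python3 - <<'E'
from h import *
for i in range(3): print(read_state()['ee_pos']); p=read_camera('top')
P=cloud(p);z=P[...,2]
go(632.5,-18.8,30,1.44)
E
```

```text
clock: 17.48
ee_pos: [631.2, -18.1, 65.7]
ee_rot: [0.751, 0.66, -0.001, -0.0]
force: [0.0, -0.1, -4.0]
opening: 23.2
grasp_force: 82.0
[631.18415099 -18.06629047  65.72192995]
[631.58102795 -18.14631456  66.08671259]
[631.85554668 -18.24737354  66.30861568]
slide [-0.0004  0.0005  0.0364] yaw 0.001 cur heading 1.441 z-axis [ 0. -0. -1.]
```

```bash
python3 -m pendant '{"claw":[0.015,0.015,0.015,0.015,0.015,0.015,0.015],"slide":[[0,0,0.02],[0,0,0.035],[0,0,0.042],[0,0,0.047],[0,0,0.051],[0,0,0.054],[0,0,0.054]],"yaw":[0,0,0,0,0,0,0]}' 80
python3 -c "
from h import *
s=read_state();print(s['ee_pos'],s['force'],s['ft_torque'])"
```

```text
clock: 18.22
ee_pos: [633.0, -18.5, 12.2]
ee_rot: [0.752, 0.66, 0.0, 0.0]
force: [0.0, 0.2, -5.3]
opening: 23.5
grasp_force: 82.3
[632.9809226  -18.45664878  12.15142736] [ 0.0449957   0.20186957 -5.2730367 ] [-0.09077674 -0.27921399  0.01004939]
```

```bash
python3 -m pendant '{"claw":[0.015,0.015,0.015,0.015],"slide":[[0,0,0.003],[0,0,0.006],[0,0,0.008],[0,0,0.008]],"yaw":[0,0,0,0]}' 80
python3 -c "
from h import *
s=read_state();print(s['ee_pos'],s['force'],s['ft_torque'])"
```

```text
clock: 18.55
ee_pos: [633.1, -18.4, 5.5]
ee_rot: [0.752, 0.66, 0.0, 0.001]
force: [-1.0, -0.8, 3.0]
opening: 22.9
grasp_force: 83.7
[633.11066553 -18.40998294   5.53513453] [-0.96827351 -0.84239078  3.04338739] [-0.26574235  0.27953619 -0.00223805]
```

```bash
python3 -m pendant '{"claw":[0.05,0.05,0.05,0.05,0.05,0.05,0.05,0.05],"slide":[[0,0,0],[0,0,0],[0,0,0],[0,0,-0.02],[0,0,-0.05],[0,0,-0.09],[0,0,-0.1],[0,0,-0.1]],"yaw":[0,0,0,0,0,0,0,0]}' 80
cat >> h.py <<'E'
DC=np.array([646.9,-127.9]);PH=0.131
def dial(p,off=(0,0),k=8,half=32):
    u=np.array([np.cos(PH),np.sin(PH)]);v=np.array([-u[1],u[0]])
    n=2*half*k;g=(np.arange(n)+.5)/k-half
    A,B=np.meshgrid(g,-g) # plate x right, plate y up
    XY=(DC+np.array(off))+A[...,None]*u+B[...,None]*v
    q=proj(p,np.c_[XY.reshape(-1,2),np.full(n*n,69.)]).astype(np.float32)
    return cv2.remap(p['img'],q[:,1].reshape(n,n),q[:,0].reshape(n,n),cv2.INTER_CUBIC)
E
python3 - <<'E'
from h import *
ims=[]
for n in ['scene','top','wrist']:
    p=read_camera(n)
    try: ims.append(dial(p)[:,:,::-1])
    except Exception as e: print(n,e)
    if n=='wrist': P=cloud(p);print(wheel(P-[0,0,16],(632.5,-18.8),50))
cv2.imwrite('pics/d1.png',cv2.resize(np.hstack(ims),(780,260)))
print(read_state()['qpos'])
E
```

```text
clock: 19.22
ee_pos: [635.6, -17.7, 108.7]
ee_rot: [0.752, 0.66, 0.003, 0.003]
force: [0.3, 0.1, 0.3]
opening: 50.2
grasp_force: 0.0
{'disc': array([631.5, -19.6]), 'r': 46.1, 'hub': array([632.3, -18.2,  46.9]), 'han': array([635.3,   7. ,  68.7])}
[ 0.36475704  0.60938051 -0.54001428  1.69189398  0.37166275  0.94538698
 -0.44697136]
```

View pics/d1.png

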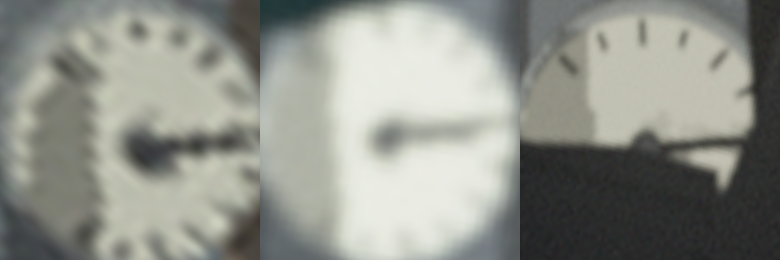

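The needle shows in all three views: in the top patch it points from (385,138) to (490,128), about +4°, which is a reading near 6.1 mm. The wheel is seated, with its handle towards +y.

```bash
cat >> h.py <<'E'
OFF=dict(scene=(4.4,-4.4),top=(-1.2,-2.0))
def needle(name,k=8,half=32):
    d=cv2.GaussianBlur(dial(read_camera(name)),(0,0),4).astype(float).mean(2)
    ox,oy=OFF[name];a=np.radians(np.arange(-180,180,1.))
    r=np.arange(7,19,.5)
    X=((ox+np.outer(np.cos(a),r)+half)*k).round().astype(int).clip(0,511);Y=((half-oy-np.outer(np.sin(a),r))*k).round().astype(int).clip(0,511)
    v=d[Y,X].mean(1);bg=(np.roll(v,28)+np.roll(v,-28))/2
    s=bg-v;i=s.argmax();deg=np.degrees(a[i]);w=(np.arange(i-12,i+13))%360;wt=s[w].clip(0)
    off=(wt*np.arange(-12,13)).sum()/wt.sum();deg+=off
    return round(deg),round(s.max()),round(np.radians((135-deg)%360)/.375,2)
def dials():
    for n in ('scene','top'): print(n,'deg, contrast, mm',needle(n))
E
python3 - <<'E'
from h import *
dials();go(635.6,7.2,26,1.45)
E
```

```text
scene deg, contrast, mm (4, 98, np.float64(6.09))
top deg, contrast, mm (7, 58, np.float64(5.96))
slide [0.0259 0.0011 0.0767] yaw -0.009 cur heading 1.441 z-axis [-0.003  0.    -1.   ]
```

```bash
python3 -m pendant '{"claw":[0.04,0.04,0.04,0.04,0.04,0.03,0.02,0.016,0.016,0.016,0.016],"slide":[[0.026,0.001,0],[0.026,0.001,0.02],[0.026,0.001,0.05],[0.026,0.001,0.07],[0.026,0.001,0.077],[0.026,0.001,0.077],[0.026,0.001,0.077],[0.026,0.001,0.077],[0.026,0.001,0.077],[0.026,0.001,0.077],[0.026,0.001,0.077]],"yaw":[-0.009,-0.009,-0.009,-0.009,-0.009,-0.009,-0.009,-0.009,-0.009,-0.009,-0.009]}' 20
python3 -m pendant '{"claw":[0.016,0.016,0.016,0.016,0.016,0.016,0.016,0.016,0.016,0.016,0.016,0.016,0.016,0.016,0.016],"slide":[[-0.0002,-0.0031,0],[-0.0007,-0.0062,0],[-0.0017,-0.0092,0],[-0.0029,-0.012,0],[-0.0045,-0.0147,0],[-0.0065,-0.0171,0],[-0.0086,-0.0194,0],[-0.0111,-0.0213,0],[-0.0137,-0.0229,0],[-0.0166,-0.0242,0],[-0.0195,-0.0252,0],[-0.0226,-0.0258,0],[-0.0257,-0.026,0],[-0.0257,-0.026,0],[-0.0257,-0.026,0]],"yaw":[-0.12,-0.24,-0.36,-0.48,-0.6,-0.72,-0.84,-0.96,-1.08,-1.2,-1.32,-1.44,-1.56,-1.56,-1.56]}' 20
python3 - <<'E'
from h import *
dials();p=read_camera('top');P=cloud(p);go(632.5-26,-18.6-2,26,3.0);print(wheel(P-[0,0,16],(632.5,-18.6),50),read_state()['qpos'][6])
E
```

```text
clock: 20.38
ee_pos: [637.5, 7.3, 28.3]
ee_rot: [0.749, 0.663, 0.001, 0.001]
force: [-0.5, 0.6, 0.1]
opening: 16.1
grasp_force: 0.0
clock: 21.63
ee_pos: [608.0, -15.5, 27.4]
ee_rot: [0.068, 0.998, 0.0, 0.0]
force: [0.3, -0.1, -0.5]
opening: 15.5
grasp_force: 0.0
scene deg, contrast, mm (-48, 59, np.float64(8.53))
top deg, contrast, mm (-47, 44, np.float64(8.45))
slide [ 0.0008 -0.0058  0.0015] yaw 0.008 cur heading 3.008 z-axis [ 0. -0. -1.]
{'disc': array([0., 0.]), 'r': 0.0, 'hub': None, 'han': None} 0.8268921762764406
```

```bash
python3 -m pendant '{"claw":[0.016,0.016,0.016,0.016,0.016,0.016,0.016,0.016,0.016,0.016,0.016,0.016,0.016,0.016,0.016],"slide":[[-0.0002,-0.0031,0],[-0.0007,-0.0062,0],[-0.0017,-0.0092,0],[-0.0029,-0.012,0],[-0.0045,-0.0147,0],[-0.0065,-0.0171,0],[-0.0086,-0.0194,0],[-0.0111,-0.0213,0],[-0.0137,-0.0229,0],[-0.0166,-0.0242,0],[-0.0195,-0.0252,0],[-0.0226,-0.0258,0],[-0.0257,-0.026,0],[-0.0257,-0.026,0],[-0.0257,-0.026,0]],"yaw":[-0.12,-0.24,-0.36,-0.48,-0.6,-0.72,-0.84,-0.96,-1.08,-1.2,-1.32,-1.44,-1.56,-1.56,-1.56]}' 20
python3 - <<'E'
from h import *
dials();p=read_camera('wrist');P=cloud(p);go(632.5,-18.6,26,4.56);print(wheel(P-[0,0,16],(632.5,-18.6),50),read_state()['qpos'][6])
E
```

```text
clock: 23.03
ee_pos: [629.9, -43.9, 27.1]
ee_rot: [-0.653, 0.757, 0.0, -0.0]
force: [0.3, 0.3, -0.0]
opening: 15.9
grasp_force: 0.0
scene deg, contrast, mm (9, 60, np.float64(5.85))
top deg, contrast, mm (-80, 2, np.float64(9.99))
slide [-0.0255  0.001   0.0013] yaw 0.008 cur heading -1.716 z-axis [ 0.    -0.001 -1.   ]
{'disc': array([633.7, -20.6]), 'r': 46.0, 'hub': array([632.4, -20.8,  47. ]), 'han': array([628.7, -49.5,  68.4])} 2.2951324989730595
```

```bash
python3 -m pendant '{"claw":[0.04,0.04,0.04,0.04,0.04,0.04,0.04,0.04,0.04,0.04,0.04,0.04,0.04,0.04,0.04,0.04,0.04,0.04],"slide":[[0,0,0],[0,0,0],[0,0,-0.02],[0,0,-0.04],[0,0,-0.04],[0,0,-0.04],[0,0,-0.04],[0,0,-0.04],[0,0,-0.04],[0,0,-0.04],[0,0,-0.04],[0,0,-0.04],[0,0,-0.04],[0,0,-0.04],[0,0,-0.04],[0,0,-0.04],[0,0,-0.04],[0,0,-0.04]],"yaw":[0,0,0,0.12,0.24,0.36,0.48,0.6,0.72,0.84,0.96,1.08,1.2,1.32,1.44,1.56,1.56,1.56]}' 20
python3 -m pendant '{"claw":[0.04,0.04,0.04,0.04,0.04,0.04,0.04,0.04,0.04,0.04,0.04,0.04,0.04,0.04,0.04,0.03,0.016,0.016,0.016],"slide":[[0,0,0],[0,0,0],[0,0,0],[0,0,0],[0,0,0],[0,0,0],[0,0,0],[0,0,0],[0,0,0],[0,0,0],[0,0,0],[0,0,0],[0,0,0.02],[0,0,0.04],[0,0,0.04],[0,0,0.04],[0,0,0.04],[0,0,0.04],[0,0,0.04]],"yaw":[0.12,0.24,0.36,0.48,0.6,0.72,0.84,0.96,1.08,1.2,1.32,1.44,1.58,1.58,1.58,1.58,1.58,1.58,1.58]}' 20
python3 -m pendant '{"claw":[0.016,0.016,0.016,0.016,0.016,0.016,0.016,0.016,0.016,0.016,0.016,0.016,0.016,0.016,0.016],"slide":[[0.0002,0.0031,0],[0.0007,0.0062,0],[0.0017,0.0092,0],[0.0029,0.012,0],[0.0045,0.0147,0],[0.0065,0.0171,0],[0.0086,0.0194,0],[0.0111,0.0213,0],[0.0137,0.0229,0],[0.0166,0.0242,0],[0.0195,0.0252,0],[0.0226,0.0258,0],[0.0257,0.026,0],[0.0257,0.026,0],[0.0257,0.026,0]],"yaw":[-0.12,-0.24,-0.36,-0.48,-0.6,-0.72,-0.84,-0.96,-1.08,-1.2,-1.32,-1.44,-1.56,-1.56,-1.56]}' 20
python3 - <<'E'
from h import *
dials();p=read_camera('wrist');P=cloud(p);go(658.1,-22.2,26,3.0);print(wheel(P-[0,0,16],(632.5,-18.6),50),read_state()['qpos'][6])
E
```

```text
clock: 24.68
ee_pos: [630.4, -43.7, 68.7]
ee_rot: [0.064, 0.998, -0.0, 0.001]
force: [-0.2, 0.3, -0.0]
opening: 40.2
grasp_force: 0.0
clock: 26.27
ee_pos: [630.7, -44.1, 28.5]
ee_rot: [0.755, 0.656, 0.001, 0.001]
force: [-0.2, -0.2, 0.4]
opening: 16.1
grasp_force: 0.0
clock: 27.52
ee_pos: [659.6, -22.5, 27.7]
ee_rot: [0.078, 0.997, 0.0, 0.0]
force: [0.4, -0.0, 0.4]
opening: 15.8
grasp_force: 0.0
scene deg, contrast, mm (66, 81, np.float64(3.23))
top deg, contrast, mm (-90, 2, np.float64(10.46))
slide [0.0013 0.0003 0.0015] yaw -0.013 cur heading 2.987 z-axis [ 0. -0. -1.]
{'disc': array([632.7, -19.1]), 'r': 45.9, 'hub': array([632.7, -19.5,  46.9]), 'han': array([654.6, -23.2,  68.4])} 0.855269447123761
```

Low reading of 3.2 mm passed. I'll complete the turn, regrip and go on to the peak.

```bash
python3 -m pendant '{"claw":[0.016,0.016,0.016,0.016,0.016,0.016,0.016,0.016,0.016,0.016,0.016,0.016,0.016,0.016,0.016],"slide":[[0.0002,0.0031,0],[0.0007,0.0062,0],[0.0017,0.0092,0],[0.0029,0.012,0],[0.0045,0.0147,0],[0.0065,0.0171,0],[0.0086,0.0194,0],[0.0111,0.0213,0],[0.0137,0.0229,0],[0.0166,0.0242,0],[0.0195,0.0252,0],[0.0226,0.0258,0],[0.0257,0.026,0],[0.0257,0.026,0],[0.0257,0.026,0]],"yaw":[-0.12,-0.24,-0.36,-0.48,-0.6,-0.72,-0.84,-0.96,-1.08,-1.2,-1.32,-1.44,-1.56,-1.56,-1.56]}' 20
python3 -m pendant '{"claw":[0.04,0.04,0.04,0.04,0.04,0.04,0.04,0.04,0.04,0.04,0.04,0.04,0.04,0.04,0.04,0.04,0.04,0.04],"slide":[[0,0,0],[0,0,0],[0,0,-0.02],[0,0,-0.04],[0,0,-0.04],[0,0,-0.04],[0,0,-0.04],[0,0,-0.04],[0,0,-0.04],[0,0,-0.04],[0,0,-0.04],[0,0,-0.04],[0,0,-0.04],[0,0,-0.04],[0,0,-0.04],[0,0,-0.04],[0,0,-0.04],[0,0,-0.04]],"yaw":[0,0,0,0.12,0.24,0.36,0.48,0.6,0.72,0.84,0.96,1.08,1.2,1.32,1.44,1.56,1.56,1.56]}' 20
python3 -m pendant '{"claw":[0.04,0.04,0.04,0.04,0.04,0.04,0.04,0.04,0.04,0.04,0.04,0.04,0.04,0.04,0.04,0.03,0.016,0.016,0.016],"slide":[[0,0,0],[0,0,0],[0,0,0],[0,0,0],[0,0,0],[0,0,0],[0,0,0],[0,0,0],[0,0,0],[0,0,0],[0,0,0],[0,0,0],[0,0,0.02],[0,0,0.04],[0,0,0.04],[0,0,0.04],[0,0,0.04],[0,0,0.04],[0,0,0.04]],"yaw":[0.12,0.24,0.36,0.48,0.6,0.72,0.84,0.96,1.08,1.2,1.32,1.44,1.58,1.58,1.58,1.58,1.58,1.58,1.58]}' 20
python3 -m pendant '{"claw":[0.016,0.016,0.016,0.016,0.016,0.016,0.016,0.016,0.016,0.016,0.016,0.016,0.016,0.016,0.016],"slide":[[-0.0002,-0.0031,0],[-0.0007,-0.0062,0],[-0.0017,-0.0092,0],[-0.0029,-0.012,0],[-0.0045,-0.0147,0],[-0.0065,-0.0171,0],[-0.0086,-0.0194,0],[-0.0111,-0.0213,0],[-0.0137,-0.0229,0],[-0.0166,-0.0242,0],[-0.0195,-0.0252,0],[-0.0226,-0.0258,0],[-0.0257,-0.026,0],[-0.0257,-0.026,0],[-0.0257,-0.026,0]],"yaw":[-0.12,-0.24,-0.36,-0.48,-0.6,-0.72,-0.84,-0.96,-1.08,-1.2,-1.32,-1.44,-1.56,-1.56,-1.56]}' 20
python3 - <<'E'
from h import *
dials();go(606.9,-14.2,26,2.97);print(read_state()['qpos'][6])
E
```

```text
clock: 28.92
ee_pos: [637.7, 7.1, 27.1]
ee_rot: [-0.646, 0.764, 0.0, -0.0]
force: [0.6, -0.7, -0.1]
opening: 15.5
grasp_force: 0.0
clock: 30.42
ee_pos: [638.3, 7.7, 68.8]
ee_rot: [0.074, 0.997, -0.0, 0.001]
force: [-0.0, 0.5, -0.3]
opening: 40.3
grasp_force: 0.0
clock: 32.0
ee_pos: [638.6, 7.4, 28.5]
ee_rot: [0.762, 0.648, 0.001, 0.0]
force: [-0.2, -0.1, -0.5]
opening: 16.1
grasp_force: 0.0
clock: 33.25
ee_pos: [608.3, -14.4, 27.7]
ee_rot: [0.088, 0.996, 0.0, 0.0]
force: [0.2, -0.4, -0.1]
opening: 16.3
grasp_force: 0.0
scene deg, contrast, mm (-49, 76, np.float64(8.55))
top deg, contrast, mm (-46, 45, np.float64(8.44))
slide [ 0.0013 -0.0004  0.0016] yaw -0.003 cur heading 2.967 z-axis [ 0. -0. -1.]
0.7812384259168316
```

```bash
python3 -m pendant '{"claw":[0.03,0.03,0.03,0.04,0.05,0.06,0.06,0.06,0.06,0.06,0.06,0.06,0.06,0.06,0.06,0.06,0.06,0.06,0.06,0.06],"slide":[[0,0,0],[0,0,0],[0,0,-0.02],[0,0,-0.05],[0,0,-0.07],[-0.01,0,-0.07],[-0.025,0,-0.07],[-0.025,0,-0.07],[-0.025,0,-0.07],[-0.025,0,-0.07],[-0.025,0,-0.07],[-0.025,0,-0.07],[-0.025,0,-0.07],[-0.025,0,-0.07],[-0.025,0,-0.07],[-0.025,0,-0.07],[-0.025,0,-0.07],[-0.025,0,-0.07],[-0.025,0,-0.07],[-0.025,0,-0.07]],"yaw":[0,0,0,0,0,0,0,0,0,0,0,0,0,0,0,0,0,0,0,0]}' 20
python3 - <<'E'
from h import *
dials();p=read_camera('wrist');P=cloud(p);w=wheel(P-[0,0,16],(632.5,-18.6),50);print(w)
z=P[...,2];d=np.hypot(P[...,0]-632.5,P[...,1]+18.6);hub=P[(d<20)&(z>59)&(z<66)];print(rect(hub))
go(632.5,-18.8,6,2.97)
E
```

```text
clock: 35.02
ee_pos: [632.7, -18.2, 97.3]
ee_rot: [0.086, 0.996, -0.0, -0.0]
force: [0.9, -0.9, 0.5]
opening: 60.1
grasp_force: 0.0
scene deg, contrast, mm (-48, 51, np.float64(8.51))
top deg, contrast, mm (-96, 6, np.float64(10.77))
{'disc': array([631. , -21.7]), 'r': 46.0, 'hub': array([630. , -21.1,  46.9]), 'han': array([605.8, -13.9,  68.7])}
(array([631.1, -21.6]), array([25. , 25.1]), 23.3)
slide [ 0.0001 -0.0006  0.0913] yaw -0.0 cur heading 2.97 z-axis [-0.  0. -1.]
```

```bash
python3 -m pendant '{"claw":[0.06,0.06,0.06,0.06,0.06,0.03,0.015,0.015,0.015,0.015,0.015,0.015],"slide":[[0,-0.0005,0.03],[0,-0.0005,0.06],[0,-0.0005,0.08],[0,-0.0005,0.09],[0,-0.0005,0.09],[0,-0.0005,0.09],[0,-0.0005,0.09],[0,-0.0005,0.09],[0,-0.0005,0.09],[0,-0.0005,0.09],[0,-0.0005,0.09],[0,-0.0005,0.09]],"yaw":[0,0,0,0,0,0,0,0,0,0,0,0]}' 80
python3 -m pendant '{"claw":[0.015,0.015,0.015,0.015,0.015,0.015,0.015],"slide":[[0,0,-0.01],[0,0,-0.02],[0,0,-0.04],[0,0,-0.07],[0,0,-0.09],[0,0,-0.09],[0,0,-0.09]],"yaw":[0,0,0,0,0,0,0]}' 80
python3 -c "
from h import *
go(447.4,-319.5,95,2.97);s=read_state();print(s['force'],s['opening'])"
```

```text
clock: 36.17
ee_pos: [634.0, -19.0, 9.4]
ee_rot: [0.086, 0.996, -0.0, 0.002]
force: [-1.2, -1.5, 6.4]
opening: 22.9
grasp_force: 78.2
clock: 36.75
ee_pos: [632.8, -18.7, 98.2]
ee_rot: [0.086, 0.996, -0.0, 0.001]
force: [-0.4, -0.4, -6.2]
opening: 22.4
grasp_force: 79.0
slide [ 0.1313 -0.3281  0.0031] yaw -0.0 cur heading 2.97 z-axis [ 0.002 -0.    -1.   ]
[-0.42142148 -0.41998298 -6.17002993] 22.444119489976984
```

```bash
python3 -m pendant '{"claw":[0.015,0.015,0.015,0.015,0.015,0.015,0.015,0.015,0.015,0.015,0.015,0.015,0.015,0.015,0.015],"slide":[[0.013,-0.033,0],[0.027,-0.066,0],[0.04,-0.1,0],[0.054,-0.135,0],[0.067,-0.168,0],[0.08,-0.2,0],[0.094,-0.235,0],[0.107,-0.268,0],[0.12,-0.3,0],[0.131,-0.328,0],[0.131,-0.328,0],[0.131,-0.328,0.03],[0.131,-0.328,0.06],[0.131,-0.328,0.085],[0.131,-0.328,0.085]],"yaw":[0,0,0,0,0,0,0,0,0,0,0,0,0,0,0]}' 80
python3 - <<'E'
from h import *
p=read_camera('wrist');save(p,'w6');P=cloud(p);s=read_state();print(s['ee_pos'],s['force'],s['qpos'][6])
T,M=toolmat();e=(P-T)@M;m=(e[...,0]>36)&(e[...,0]<44)&(abs(e[...,1])<15);print('disc rim top z',np.percentile(P[m][:,2],[10,50,90]))
E
```

```text
clock: 38.0
ee_pos: [442.4, -317.0, 6.3]
ee_rot: [0.086, 0.996, 0.003, -0.005]
force: [-2.0, 0.8, -4.2]
opening: 22.7
grasp_force: 79.4
[ 444.3820695  -317.39940073    8.94116984] [ 0.76827943  0.49857723 -4.13646799] 1.3170309573298995
disc rim top z [40.06911252 41.73834164 60.17605469]
```

```bash
python3 -m pendant '{"claw":[0.015,0.015,0.015,0.015],"slide":[[0.0,0,0.004],[0,0,0.008],[0,0,0.011],[0,0,0.011]],"yaw":[0,0,0,0]}' 80
python3 -c "
from h import *
s=read_state();print(s['force'],s['ee_pos'])"
```

```text
clock: 38.38
ee_pos: [447.5, -319.7, 1.6]
ee_rot: [0.086, 0.996, -0.0, 0.0]
force: [-0.5, -0.5, -5.5]
opening: 22.6
grasp_force: 79.4
[-0.50999986 -0.52447759 -5.49808607] [ 447.54991082 -319.68630112    1.61933641]
```

```bash
python3 -m pendant '{"claw":[0.015,0.015,0.015,0.015,0.015],"slide":[[0.0,0,0.002],[0,0,0.004],[0,0,0.005],[0,0,0.006],[0,0,0.006]],"yaw":[0,0,0,0,0]}' 80
python3 -c "
from h import *
s=read_state();print(s['force'],s['ee_pos'])"
```

```text
clock: 38.8
ee_pos: [448.0, -320.0, -1.7]
ee_rot: [0.086, 0.996, -0.002, 0.0]
force: [-7.7, 1.7, 19.5]
opening: 22.5
grasp_force: 82.6
[-7.65279195  1.6920936  19.52489721] [ 448.01294917 -320.04257173   -1.70865073]
```

```bash
python3 -m pendant '{"claw":[0.015,0.06,0.06,0.06,0.06,0.06,0.06,0.06,0.06],"slide":[[0.0,0,-0.002],[0,0,-0.002],[0,0,-0.002],[0,0,-0.002],[0,0,-0.03],[0,0,-0.07],[0,0,-0.11],[0,0,-0.11],[0,0,-0.11]],"yaw":[0,0,0,0,0,0,0,0,0]}' 80
python3 - <<'E'
from h import *
p=read_camera('wrist');P=cloud(p);print(wheel(P-[0,0,5],(447.5,-319.7),50))
p=read_camera('top');P=cloud(p)
for k,c,r in (('M',(590,170),43),('S',(457,144),38)): print(k,wheel(P,c,r))
go(590.5,170.7,100,1.976)
E
```

```text
clock: 39.55
ee_pos: [448.9, -320.4, 107.5]
ee_rot: [0.086, 0.996, -0.001, 0.002]
force: [-0.0, 0.8, 0.0]
opening: 60.1
grasp_force: 0.0
{'disc': array([ 446.1, -320. ]), 'r': 46.0, 'hub': array([ 444.9, -319.6,   46.9]), 'han': array([ 420.5, -312.5,   68.6])}
M {'disc': array([590.7, 170.4]), 'r': 40.5, 'hub': array([589.8, 170.7,  46.4]), 'han': array([580.4, 194.3,  67.7])}
S {'disc': array([452.9, 162.7]), 'r': 31.8, 'hub': array([452.2, 167.6,  46.3]), 'han': array([463.1, 145.4,  68.2])}
slide [-0.0576  0.5077  0.0045] yaw 0.993 cur heading 2.969 z-axis [-0.001  0.    -1.   ]
```

```bash
python3 -m pendant '{"claw":[0.06,0.06,0.06,0.06,0.06,0.06,0.06,0.06,0.06,0.06,0.06,0.06,0.06,0.06,0.06,0.06,0.06,0.06],"slide":[[-0.058,0.508,0],[-0.058,0.508,0],[-0.058,0.508,0],[-0.058,0.508,0],[-0.058,0.508,0],[-0.058,0.508,0],[-0.058,0.508,0],[-0.058,0.508,0],[-0.058,0.508,0],[-0.058,0.508,0],[-0.058,0.508,0],[-0.058,0.508,0],[-0.058,0.508,0],[-0.058,0.508,0],[-0.058,0.508,0],[-0.058,0.508,0],[-0.058,0.508,0],[-0.058,0.508,0]],"yaw":[0,0.12,0.24,0.36,0.48,0.6,0.72,0.84,0.993,0.993,0.993,0.993,0.993,0.993,0.993,0.993,0.993,0.993]}' 80
python3 - <<'E'
from h import *
p=read_camera('wrist');P=cloud(p);w=wheel(P,(590.5,170.7),43);print(w,read_state()['qpos'][6])
z=P[...,2];d=np.hypot(P[...,0]-590.5,P[...,1]-170.7);hub=P[(d<20)&(z>43)&(z<50)];print(rect(hub))
h=w['han'][:2]-np.array(rect(hub)[0]);print(np.arctan2(h[1],h[0]))
go(590.5,170.7,-8,1.976)
E
```

```text
clock: 41.15
ee_pos: [591.4, 168.9, 104.9]
ee_rot: [0.551, 0.834, -0.001, 0.0]
force: [0.2, -0.8, -0.5]
opening: 59.9
grasp_force: 0.0
{'disc': array([590. , 170.5]), 'r': 39.9, 'hub': array([589.5, 171.5,  47.1]), 'han': array([579.8, 195. ,  68.9])} -0.33019301898012005
(array([589.9, 170.6]), array([24.5, 24.8]), 23.8)
1.963257127380484
slide [ 0.0019 -0.0003  0.1131] yaw -0.002 cur heading 1.974 z-axis [-0.    -0.001 -1.   ]
```

```bash
python3 -m pendant '{"claw":[0.06,0.06,0.06,0.06,0.06,0.06,0.03,0.015,0.015,0.015,0.015,0.015,0.015],"slide":[[0.002,0,0.03],[0.002,0,0.06],[0.002,0,0.09],[0.002,0,0.105],[0.002,0,0.112],[0.002,0,0.112],[0.002,0,0.112],[0.002,0,0.112],[0.002,0,0.112],[0.002,0,0.112],[0.002,0,0.112],[0.002,0,0.112],[0.002,0,0.112]],"yaw":[0,0,0,0,0,0,0,0,0,0,0,0,0]}' 80
python3 -m pendant '{"claw":[0.015,0.015,0.015,0.015,0.015],"slide":[[0,0,-0.02],[0,0,-0.05],[0,0,-0.08],[0,0,-0.08],[0,0,-0.08]],"yaw":[0,0,0,0,0]}' 80
python3 - <<'E'
from h import *
for i in range(2): p=read_camera('wrist')
s=read_state();print(s['ee_pos'],s['force'])
P=cloud(p);T,M=toolmat();e=(P-T)@M;m=(e[...,0]>33)&(e[...,0]<39)&(abs(e[...,1])<12);print('disc rim top z',np.percentile(P[m][:,2],[10,50,90]))
go(632.5,-18.6,70,1.45)
E
```

```text
clock: 42.28
ee_pos: [591.2, 173.1, -4.7]
ee_rot: [0.55, 0.835, 0.0, 0.001]
force: [-2.6, -0.6, 6.6]
opening: 22.9
grasp_force: 78.1
clock: 42.7
ee_pos: [591.9, 173.2, 75.3]
ee_rot: [0.55, 0.835, 0.001, 0.002]
force: [-0.3, -0.8, -4.6]
opening: 22.8
grasp_force: 79.6
[589.82577825 171.97888154  72.3461922 ] [-0.32263374  0.01656779 -5.10744288]
disc rim top z [  0.64436885 102.22270072 103.97983089]
slide [-0.192  -0.036   0.0025] yaw 0.526 cur heading 1.976 z-axis [-0.001 -0.001 -1.   ]
```

```bash
python3 -m pendant '{"claw":[0.015,0.015,0.015,0.015,0.015,0.015,0.015,0.015,0.015,0.015,0.015,0.015],"slide":[[-0.035,-0.006,0],[-0.07,-0.012,0],[-0.105,-0.018,0],[-0.14,-0.025,0],[-0.17,-0.031,0],[-0.192,-0.036,0],[-0.192,-0.036,0],[-0.192,-0.036,0],[-0.192,-0.036,0],[-0.192,-0.036,0],[-0.192,-0.036,0],[-0.192,-0.036,0]],"yaw":[0.1,0.2,0.3,0.4,0.5,0.526,0.526,0.526,0.526,0.526,0.526,0.526]}' 80
python3 -c "
from h import *
read_camera('top');read_camera('top')
go(632.5,-18.4,19,1.45)"
```

```text
clock: 43.8
ee_pos: [633.1, -16.3, 73.1]
ee_rot: [0.748, 0.664, -0.0, -0.0]
force: [-0.2, -0.2, -3.5]
opening: 22.8
grasp_force: 79.5
slide [-0.0016 -0.0006  0.0542] yaw 0.002 cur heading 1.452 z-axis [-0.  0. -1.]
```

```bash
python3 -m pendant '{"claw":[0.015,0.015,0.015,0.015,0.015,0.015,0.015],"slide":[[-0.001,-0.0006,0.02],[-0.001,-0.0006,0.035],[-0.001,-0.0006,0.045],[-0.001,-0.0006,0.05],[-0.001,-0.0006,0.055],[-0.001,-0.0006,0.058],[-0.001,-0.0006,0.058]],"yaw":[0,0,0,0,0,0,0]}' 80
python3 -c "
from h import *
s=read_state();print(s['ee_pos'],s['force'],s['ft_torque'])"
```

```text
clock: 44.48
ee_pos: [633.0, -18.4, 15.1]
ee_rot: [0.748, 0.663, 0.0, 0.0]
force: [1.1, -0.2, -4.6]
opening: 22.7
grasp_force: 79.6
[633.03894321 -18.44438994  15.05256364] [ 1.1386142  -0.17363933 -4.57554143] [-0.01168977 -0.212207    0.02737019]
```

```bash
python3 -m pendant '{"claw":[0.015,0.015,0.015,0.015],"slide":[[0,0,0.002],[0,0,0.004],[0,0,0.004],[0,0,0.004]],"yaw":[0,0,0,0]}' 80
python3 -m pendant '{"claw":[0.015,0.015,0.015,0.015],"slide":[[0,0,0.001],[0,0,0.002],[0,0,0.002],[0,0,0.002]],"yaw":[0,0,0,0]}' 80
```

```text
clock: 44.82
ee_pos: [633.0, -18.5, 11.5]
ee_rot: [0.748, 0.663, 0.0, 0.0]
force: [0.4, 0.7, -4.4]
opening: 22.6
grasp_force: 79.6
clock: 45.15
ee_pos: [633.2, -18.5, 11.1]
ee_rot: [0.748, 0.663, 0.0, 0.001]
force: [-3.7, -0.3, 7.3]
opening: 22.6
grasp_force: 81.1
```

Seated. Release, rise and read.

```bash
python3 -m pendant '{"claw":[0.05,0.05,0.05,0.05,0.05,0.05,0.05,0.05],"slide":[[0,0,0],[0,0,0],[0,0,0],[0,0,-0.02],[0,0,-0.05],[0,0,-0.09],[0,0,-0.09],[0,0,-0.09]],"yaw":[0,0,0,0,0,0,0,0]}' 80
python3 - <<'E'
from h import *
dials();p=read_camera('wrist');P=cloud(p);w=wheel(P-[0,0,16],(632.5,-18.6),50);print(w)
a=1.45;go(632.5+26*np.cos(a),-18.6+26*np.sin(a),26,a)
E
```

```text
clock: 45.82
ee_pos: [634.7, -18.4, 102.0]
ee_rot: [0.748, 0.663, 0.002, 0.002]
force: [-0.6, -0.0, -0.8]
opening: 50.1
grasp_force: 0.0
scene deg, contrast, mm (33, 84, np.float64(4.74))
top deg, contrast, mm (37, 54, np.float64(4.54))
{'disc': array([631.4, -20.6]), 'r': 39.9, 'hub': array([631.6, -19.3,  46.9]), 'han': array([634.3,   5.7,  68.6])}
slide [0.0264 0.0009 0.0721] yaw 0.001 cur heading 1.451 z-axis [-0.002 -0.    -1.   ]
```

Seated, with the handle at 1.45 and a reading of about 4.65. Two quarter turns counter-clockwise next.

```bash
python3 -m pendant '{"claw":[0.04,0.04,0.04,0.04,0.04,0.03,0.02,0.016,0.016,0.016,0.016],"slide":[[0.026,0.001,0],[0.026,0.001,0.02],[0.026,0.001,0.05],[0.026,0.001,0.065],[0.026,0.001,0.072],[0.026,0.001,0.072],[0.026,0.001,0.072],[0.026,0.001,0.072],[0.026,0.001,0.072],[0.026,0.001,0.072],[0.026,0.001,0.072]],"yaw":[0,0,0,0,0,0,0,0,0,0,0]}' 20
python3 -m pendant '{"claw":[0.016,0.016,0.016,0.016,0.016,0.016,0.016,0.016,0.016,0.016,0.016,0.016,0.016,0.016,0.016],"slide":[[-0.0002,-0.0031,0],[-0.0007,-0.0062,0],[-0.0017,-0.0092,0],[-0.0029,-0.012,0],[-0.0045,-0.0147,0],[-0.0065,-0.0171,0],[-0.0086,-0.0194,0],[-0.0111,-0.0213,0],[-0.0137,-0.0229,0],[-0.0166,-0.0242,0],[-0.0195,-0.0252,0],[-0.0226,-0.0258,0],[-0.0257,-0.026,0],[-0.0257,-0.026,0],[-0.0257,-0.026,0]],"yaw":[-0.12,-0.24,-0.36,-0.48,-0.6,-0.72,-0.84,-0.96,-1.08,-1.2,-1.32,-1.44,-1.56,-1.56,-1.56]}' 20
python3 -c "
from h import *
dials()"
python3 -m pendant '{"claw":[0.016,0.016,0.016,0.016,0.016,0.016,0.016,0.016,0.016,0.016,0.016,0.016,0.016,0.016,0.016],"slide":[[-0.0002,-0.0031,0],[-0.0007,-0.0062,0],[-0.0017,-0.0092,0],[-0.0029,-0.012,0],[-0.0045,-0.0147,0],[-0.0065,-0.0171,0],[-0.0086,-0.0194,0],[-0.0111,-0.0213,0],[-0.0137,-0.0229,0],[-0.0166,-0.0242,0],[-0.0195,-0.0252,0],[-0.0226,-0.0258,0],[-0.0257,-0.026,0],[-0.0257,-0.026,0],[-0.0257,-0.026,0]],"yaw":[-0.12,-0.24,-0.36,-0.48,-0.6,-0.72,-0.84,-0.96,-1.08,-1.2,-1.32,-1.44,-1.56,-1.56,-1.56]}' 20
python3 -c "
from h import *
dials();print(toolmat()[0],read_state()['qpos'][6])
p=read_camera('wrist');P=cloud(p);print(wheel(P-[0,0,16],(632.5,-18.6),50))"
```

```text
clock: 46.88
ee_pos: [637.4, 7.0, 28.2]
ee_rot: [0.748, 0.663, 0.001, 0.001]
force: [0.8, -0.9, 0.8]
opening: 15.7
grasp_force: 0.0
clock: 48.13
ee_pos: [608.1, -15.7, 27.4]
ee_rot: [0.067, 0.998, 0.0, 0.0]
force: [1.0, -0.1, -1.0]
opening: 16.2
grasp_force: 0.0
scene deg, contrast, mm (49, 84, np.float64(4.0))
top deg, contrast, mm (54, 36, np.float64(3.79))
clock: 49.48
ee_pos: [629.9, -44.1, 27.1]
ee_rot: [-0.654, 0.757, 0.0, -0.0]
force: [-0.2, 0.8, 0.6]
opening: 16.1
grasp_force: 0.0
scene deg, contrast, mm (-22, 58, np.float64(7.32))
top deg, contrast, mm (-80, 1, np.float64(10.02))
[629.84339203 -44.23602609  27.27395562] 2.2800381519562953
{'disc': array([633.2, -22. ]), 'r': 39.8, 'hub': array([632.4, -21.7,  47. ]), 'han': array([628.5, -50.2,  68.5])}
```

Sine fit: mean 6.0, amplitude 2.43, low at 2.44 (already passed), peak at handle angle 5.58. I'll regrip, finish the full turn, then come back to the peak.

```bash
python3 -m pendant '{"claw":[0.04,0.04,0.04,0.04,0.04,0.04,0.04,0.04,0.04,0.04,0.04,0.04,0.04,0.04,0.04,0.04,0.04,0.04],"slide":[[0,0,0],[0,0,0],[0,0,-0.02],[0,0,-0.04],[0,0,-0.04],[0,0,-0.04],[0,0,-0.04],[0,0,-0.04],[0,0,-0.04],[0,0,-0.04],[0,0,-0.04],[0,0,-0.04],[0,0,-0.04],[0,0,-0.04],[0,0,-0.04],[0,0,-0.04],[0,0,-0.04],[0,0,-0.04]],"yaw":[0,0,0,0.12,0.24,0.36,0.48,0.6,0.72,0.84,0.96,1.08,1.2,1.32,1.44,1.56,1.56,1.56]}' 20
python3 -m pendant '{"claw":[0.04,0.04,0.04,0.04,0.04,0.04,0.04,0.04,0.04,0.04,0.04,0.04,0.04,0.04,0.04,0.03,0.016,0.016,0.016],"slide":[[0,0,0],[0,0,0],[0,0,0],[0,0,0],[0,0,0],[0,0,0],[0,0,0],[0,0,0],[0,0,0],[0,0,0],[0,0,0],[0,0,0],[0,0,0.02],[0,0,0.04],[0,0,0.04],[0,0,0.04],[0,0,0.04],[0,0,0.04],[0,0,0.04]],"yaw":[0.12,0.24,0.36,0.48,0.6,0.72,0.84,0.96,1.08,1.2,1.32,1.44,1.58,1.58,1.58,1.58,1.58,1.58,1.58]}' 20
python3 -m pendant '{"claw":[0.016,0.016,0.016,0.016,0.016,0.016,0.016,0.016,0.016,0.016,0.016,0.016,0.016,0.016,0.016],"slide":[[0.0002,0.0031,0],[0.0007,0.0062,0],[0.0017,0.0092,0],[0.0029,0.012,0],[0.0045,0.0147,0],[0.0065,0.0171,0],[0.0086,0.0194,0],[0.0111,0.0213,0],[0.0137,0.0229,0],[0.0166,0.0242,0],[0.0195,0.0252,0],[0.0226,0.0258,0],[0.0257,0.026,0],[0.0257,0.026,0],[0.0257,0.026,0]],"yaw":[-0.12,-0.24,-0.36,-0.48,-0.6,-0.72,-0.84,-0.96,-1.08,-1.2,-1.32,-1.44,-1.56,-1.56,-1.56]}' 20
python3 -c "
from h import *
dials();print(toolmat()[0],read_state()['qpos'][6])"
python3 -m pendant '{"claw":[0.016,0.016,0.016,0.016,0.016,0.016,0.016,0.016,0.016,0.016,0.016,0.016,0.016,0.016,0.016],"slide":[[0.0002,0.0031,0],[0.0007,0.0062,0],[0.0017,0.0092,0],[0.0029,0.012,0],[0.0045,0.0147,0],[0.0065,0.0171,0],[0.0086,0.0194,0],[0.0111,0.0213,0],[0.0137,0.0229,0],[0.0166,0.0242,0],[0.0195,0.0252,0],[0.0226,0.0258,0],[0.0257,0.026,0],[0.0257,0.026,0],[0.0257,0.026,0]],"yaw":[-0.12,-0.24,-0.36,-0.48,-0.6,-0.72,-0.84,-0.96,-1.08,-1.2,-1.32,-1.44,-1.56,-1.56,-1.56]}' 20
python3 -m pendant '{"claw":[0.016,0.016,0.016,0.016,0.016,0.016,0.016,0.016,0.016,0.016,0.016,0.016,0.016,0.016,0.016],"slide":[[0.0002,-0.0031,0],[0.0007,-0.0062,0],[0.0017,-0.0092,0],[0.0029,-0.012,0],[0.0045,-0.0147,0],[0.0065,-0.0171,0],[0.0086,-0.0194,0],[0.0111,-0.0213,0],[0.0137,-0.0229,0],[0.0166,-0.0242,0],[0.0195,-0.0252,0],[0.0226,-0.0258,0],[0.0257,-0.026,0],[0.0257,-0.026,0],[0.0257,-0.026,0]],"yaw":[0.12,0.24,0.36,0.48,0.6,0.72,0.84,0.96,1.08,1.2,1.32,1.44,1.56,1.56,1.56]}' 20
python3 -m pendant '{"claw":[0.016,0.016,0.016,0.016,0.016,0.016,0.016],"slide":[[0.0002,-0.0031,0],[0.0007,-0.0062,0],[0.0017,-0.0092,0],[0.0029,-0.012,0],[0.0038,-0.0136,0],[0.0038,-0.0136,0],[0.0038,-0.0136,0]],"yaw":[0.12,0.24,0.36,0.48,0.55,0.55,0.55]}' 20
python3 -c "
from h import *
dials();go(632.5,-18.6,95,5.58+np.pi);print(read_state()['qpos'][6])"
```

```text
clock: 51.13
ee_pos: [630.4, -44.1, 68.7]
ee_rot: [0.064, 0.998, -0.0, 0.001]
force: [0.5, -0.4, -1.3]
opening: 39.8
grasp_force: 0.0
clock: 52.72
ee_pos: [630.7, -44.4, 28.4]
ee_rot: [0.755, 0.656, 0.001, 0.001]
force: [0.3, 0.3, -0.4]
opening: 15.9
grasp_force: 0.0
clock: 53.97
ee_pos: [659.6, -22.7, 27.7]
ee_rot: [0.077, 0.997, 0.0, 0.0]
force: [-0.4, 0.4, 0.6]
opening: 16.1
grasp_force: 0.0
scene deg, contrast, mm (-36, 60, np.float64(7.96))
top deg, contrast, mm (-58, 2, np.float64(9.0))
[659.4825282  -22.87992038  27.59310026] 0.833856554191064
clock: 55.32
ee_pos: [637.7, 6.8, 27.2]
ee_rot: [-0.646, 0.763, 0.0, -0.0]
force: [-0.7, 1.1, 0.9]
opening: 15.9
grasp_force: 0.0
clock: 56.57
ee_pos: [659.6, -22.8, 27.6]
ee_rot: [0.075, 0.997, -0.0, 0.0]
force: [-0.4, 0.4, 0.9]
opening: 16.5
grasp_force: 0.0
clock: 57.15
ee_pos: [653.6, -35.2, 27.4]
ee_rot: [0.342, 0.94, -0.0, 0.0]
force: [-0.4, -0.2, -0.4]
opening: 16.1
grasp_force: 0.0
scene deg, contrast, mm (-39, 47, np.float64(8.09))
top deg, contrast, mm (-6, 2, np.float64(6.55))
slide [ 0.0268 -0.0008 -0.0678] yaw 0.005 cur heading 2.443 z-axis [-0.  0. -1.]
0.36362404600380105
```

```bash
python3 -m pendant '{"claw":[0.03,0.03,0.03,0.04,0.05,0.06,0.06,0.06,0.06,0.06,0.06,0.06,0.06,0.06,0.06,0.06,0.06,0.06,0.06,0.06],"slide":[[0,0,0],[0,0,0],[0,0,-0.02],[0,0,-0.05],[0,0,-0.07],[0.01,0,-0.07],[0.025,0,-0.07],[0.026,0,-0.07],[0.026,0,-0.07],[0.026,0,-0.07],[0.026,0,-0.07],[0.026,0,-0.07],[0.026,0,-0.07],[0.026,0,-0.07],[0.026,0,-0.07],[0.026,0,-0.07],[0.026,0,-0.07],[0.026,0,-0.07],[0.026,0,-0.07],[0.026,0,-0.07]],"yaw":[0,0,0,0,0,0,0,0,0,0,0,0,0,0,0,0,0,0,0,0]}' 20
python3 - <<'E'
from h import *
dials();p=read_camera('wrist');P=cloud(p);w=wheel(P-[0,0,16],(632.5,-18.6),50);print(w)
s=read_camera('scene')
t=read_camera('top')
cv2.imwrite('pics/d2.png',np.hstack([dial(s),dial(t)])[::2,::2,::-1])
go(632.5,-18.8,10,2.44)
E
```

```text
clock: 58.92
ee_pos: [633.7, -18.7, 97.3]
ee_rot: [0.343, 0.939, -0.0, 0.0]
force: [-0.2, -0.5, -0.5]
opening: 59.8
grasp_force: 0.0
scene deg, contrast, mm (-42, 85, np.float64(8.23))
top deg, contrast, mm (-124, 39, np.float64(12.04))
{'disc': array([631.9, -21.8]), 'r': 40.0, 'hub': array([631.9, -21.9,  46.9]), 'han': array([652.9, -34.5,  68.5])}
slide [ 0.0008 -0.0009  0.0873] yaw 0.001 cur heading 2.441 z-axis [ 0.  0. -1.]
```

View pics/d2.png

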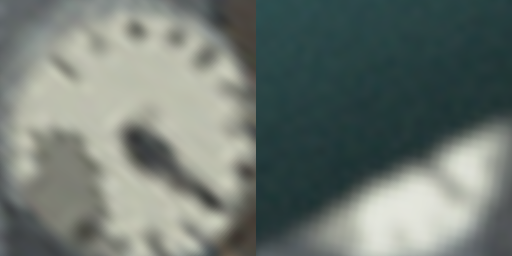

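The scene patch shows the needle from (145,145) to (218,205), about -41° or 8.2-8.4 mm, which is the peak. The wheel stood free for more than 1 s. Now the middle wheel goes to the tray.

```bash
python3 -m pendant '{"claw":[0.06,0.06,0.06,0.06,0.06,0.03,0.015,0.015,0.015,0.015,0.015,0.015],"slide":[[0.001,-0.001,0.03],[0.001,-0.001,0.06],[0.001,-0.001,0.08],[0.001,-0.001,0.087],[0.001,-0.001,0.087],[0.001,-0.001,0.087],[0.001,-0.001,0.087],[0.001,-0.001,0.087],[0.001,-0.001,0.087],[0.001,-0.001,0.087],[0.001,-0.001,0.087],[0.001,-0.001,0.087]],"yaw":[-0.05,-0.05,-0.05,-0.05,-0.05,-0.05,-0.05,-0.05,-0.05,-0.05,-0.05,-0.05]}' 80
python3 -m pendant '{"claw":[0.015,0.015,0.015,0.015,0.015,0.015,0.015],"slide":[[0,0,-0.01],[0,0,-0.02],[0,0,-0.04],[0,0,-0.07],[0,0,-0.09],[0,0,-0.09],[0,0,-0.09]],"yaw":[0,0,0,0,0,0,0]}' 80
python3 -c "
from h import *
go(541.9,-326.4,12,2.49);s=read_state();print(s['force'],s['opening'])"
```

```text
clock: 60.17
ee_pos: [633.3, -18.9, 12.4]
ee_rot: [0.32, 0.947, 0.0, 0.001]
force: [-1.4, -0.8, 5.7]
opening: 22.2
grasp_force: 78.2
clock: 60.75
ee_pos: [632.9, -18.9, 101.7]
ee_rot: [0.32, 0.947, 0.0, 0.001]
force: [-0.7, 0.5, -5.2]
opening: 22.6
grasp_force: 78.8
slide [-0.1137 -0.2998  0.0896] yaw 0.001 cur heading 2.491 z-axis [ 0.003 -0.001 -1.   ]
[-0.73313621  0.49933397 -5.21669637] 22.57666919386326
```

```bash
python3 -m pendant '{"claw":[0.015,0.015,0.015,0.015,0.015,0.015,0.015,0.015,0.015,0.015,0.015,0.015,0.015,0.015],"slide":[[-0.013,-0.034,0],[-0.026,-0.068,0],[-0.039,-0.102,0],[-0.052,-0.136,0],[-0.065,-0.17,0],[-0.078,-0.205,0],[-0.091,-0.24,0],[-0.104,-0.274,0],[-0.114,-0.3,0],[-0.114,-0.3,0],[-0.114,-0.3,0.03],[-0.114,-0.3,0.06],[-0.114,-0.3,0.088],[-0.114,-0.3,0.088]],"yaw":[0,0,0,0,0,0,0,0,0,0,0,0,0,0]}' 80
python3 -m pendant '{"claw":[0.015,0.015,0.015,0.015,0.015],"slide":[[0,0,0.004],[0,0,0.008],[0,0,0.01],[0,0,0.01],[0,0,0.01]],"yaw":[0,0,0,0,0]}' 80
```

```text
clock: 61.92
ee_pos: [535.3, -324.4, 4.9]
ee_rot: [0.32, 0.948, 0.001, -0.006]
force: [-2.6, 0.8, -5.3]
opening: 22.4
grasp_force: 79.2
clock: 62.33
ee_pos: [541.9, -326.9, 3.4]
ee_rot: [0.32, 0.948, -0.0, 0.001]
force: [0.2, -0.1, -3.2]
opening: 22.1
grasp_force: 79.2
```

```bash
python3 -m pendant '{"claw":[0.015,0.015,0.015,0.015],"slide":[[0.0,0,0.001],[0,0,0.002],[0,0,0.003],[0,0,0.003]],"yaw":[0,0,0,0]}' 80
python3 -c "
from h import *
look(read_camera('top'),['wheel_small'])"
```

```text
clock: 62.67
ee_pos: [541.8, -327.0, 1.4]
ee_rot: [0.32, 0.947, -0.001, 0.001]
force: [-3.6, 0.9, 8.3]
opening: 22.5
grasp_force: 80.9
wheel_small 0.83 px [254 176] n 650 med [452. 173.  27.] lo [422. 145.  21.] hi [480. 207.  68.] rgb [89. 90. 88.]
```

```bash
python3 -m pendant '{"claw":[0.015,0.06,0.06,0.06,0.06,0.06,0.06,0.06,0.06],"slide":[[0.0,0,-0.001],[0,0,-0.001],[0,0,-0.001],[0,0,-0.001],[0,0,-0.03],[0,0,-0.07],[0,0,-0.1],[0,0,-0.1],[0,0,-0.1]],"yaw":[0,0,0,0,0,0,0,0,0]}' 80
python3 - <<'E'
from h import *
p=read_camera('wrist');P=cloud(p);print(wheel(P-[0,0,5],(541.8,-327),43))
p=read_camera('top');P=cloud(p)
w=wheel(P,(452,175),38);print(w);h=w['han'][:2]-w['disc'];a=np.arctan2(h[1],h[0]);print(a)
go(*w['disc'],100,a+np.pi);go(*w['disc'],100,a)
E
```

```text
clock: 63.52
ee_pos: [542.6, -327.2, 101.5]
ee_rot: [0.32, 0.947, -0.001, 0.002]
force: [-0.9, 0.3, -0.5]
opening: 59.8
grasp_force: 0.0
{'disc': array([ 541.6, -327.8]), 'r': 39.9, 'hub': array([ 541.7, -327.9,   46.9]), 'han': array([ 562.7, -340.6,   68.6])}
{'disc': array([451.6, 177.1]), 'r': 34.5, 'hub': array([452.1, 176.2,  45.5]), 'han': array([461. , 152. ,  68.5])}
-1.2124623377192756
slide [ 0.376   0.3468 -0.0013] yaw 0.561 cur heading 2.491 z-axis [-0.001 -0.    -1.   ]
slide [ 0.376   0.3468 -0.0013] yaw -2.58 cur heading 2.491 z-axis [-0.001 -0.    -1.   ]
```

```bash
python3 -m pendant '{"claw":[0.06,0.06,0.06,0.06,0.06,0.06,0.06,0.06,0.06,0.06,0.06,0.06,0.06,0.06,0.06,0.06,0.06,0.06],"slide":[[0.376,0.347,0],[0.376,0.347,0],[0.376,0.347,0],[0.376,0.347,0],[0.376,0.347,0],[0.376,0.347,0],[0.376,0.347,0],[0.376,0.347,0],[0.376,0.347,0],[0.376,0.347,0],[0.376,0.347,0],[0.376,0.347,0],[0.376,0.347,0],[0.376,0.347,0],[0.376,0.347,0],[0.376,0.347,0],[0.376,0.347,0],[0.376,0.347,0]],"yaw":[0,0.1,0.2,0.3,0.4,0.5,0.56,0.56,0.56,0.56,0.56,0.56,0.56,0.56,0.56,0.56,0.56,0.56]}' 80
python3 - <<'E'
from h import *
read_camera('top');p=read_camera('wrist');P=cloud(p);w=wheel(P,(451.6,177),38);print(w,read_state()['qpos'][6])
z=P[...,2];d=np.hypot(P[...,0]-451.6,P[...,1]-177);hub=P[(d<20)&(z>43)&(z<50)];c=rect(hub);print(c)
go(*c[0],-6,1.93)
E
```

```text
clock: 65.12
ee_pos: [452.6, 175.5, 98.9]
ee_rot: [0.57, 0.821, -0.001, -0.0]
force: [-0.3, -0.4, 0.7]
opening: 60.3
grasp_force: 0.0
{'disc': array([451.2, 176.8]), 'r': 33.9, 'hub': array([452. , 176.9,  46.8]), 'han': array([461. , 154. ,  68.6])} -0.512750024840965
(array([451. , 174.5]), array([30.4, 25. ]), 80.3)
slide [-0.0009 -0.002   0.1051] yaw -0.002 cur heading 1.928 z-axis [-0. -0. -1.]
```

```bash
python3 -m pendant '{"claw":[0.06,0.06,0.06,0.06,0.06,0.06,0.03,0.015,0.015,0.015,0.015,0.015,0.015],"slide":[[0.001,-0.001,0.03],[0.001,-0.001,0.06],[0.001,-0.001,0.085],[0.001,-0.001,0.1],[0.001,-0.001,0.105],[0.001,-0.001,0.105],[0.001,-0.001,0.105],[0.001,-0.001,0.105],[0.001,-0.001,0.105],[0.001,-0.001,0.105],[0.001,-0.001,0.105],[0.001,-0.001,0.105],[0.001,-0.001,0.105]],"yaw":[0,0,0,0,0,0,0,0,0,0,0,0,0]}' 80
python3 -m pendant '{"claw":[0.015,0.015,0.015,0.015,0.015],"slide":[[0,0,-0.02],[0,0,-0.05],[0,0,-0.08],[0,0,-0.08],[0,0,-0.08]],"yaw":[0,0,0,0,0]}' 80
python3 - <<'E'
from h import *
for i in range(2): p=read_camera('top')
s=read_state();print(s['ee_pos'],s['force'],s['opening'])
go(632.5,-18.5,75,1.45)
E
```

```text
clock: 66.3
ee_pos: [451.9, 178.1, -4.2]
ee_rot: [0.569, 0.822, 0.001, 0.001]
force: [-1.3, -0.3, 7.0]
opening: 22.6
grasp_force: 78.1
clock: 66.72
ee_pos: [452.2, 177.8, 75.8]
ee_rot: [0.569, 0.822, 0.001, 0.001]
force: [-0.3, -0.9, -4.6]
opening: 22.0
grasp_force: 79.8
[450.35818381 176.86450056  73.60244378] [-0.14046026 -0.15568362 -4.61076879] 22.787327884966835
slide [-0.2469  0.1018 -0.0013] yaw 0.48 cur heading 1.93 z-axis [-0.001 -0.001 -1.   ]
```

```bash
python3 -m pendant '{"claw":[0.015,0.015,0.015,0.015,0.015,0.015,0.015,0.015,0.015,0.015,0.015,0.015,0.015,0.015],"slide":[[-0.03,0.0125,0],[-0.062,0.0255,0],[-0.093,0.038,0],[-0.124,0.051,0],[-0.155,0.064,0],[-0.186,0.077,0],[-0.217,0.09,0],[-0.247,0.102,0],[-0.247,0.102,0],[-0.247,0.102,0],[-0.247,0.102,0],[-0.247,0.102,0],[-0.247,0.102,0],[-0.247,0.102,0]],"yaw":[0.06,0.12,0.18,0.24,0.3,0.36,0.42,0.48,0.48,0.48,0.48,0.48,0.48,0.48]}' 80
python3 -c "
from h import *
read_camera('top');read_camera('top')
go(632.5,-18.5,15,1.45);s=read_state();print(s['force'],s['opening'])"
```

```text
clock: 67.98
ee_pos: [632.8, -16.2, 74.1]
ee_rot: [0.748, 0.664, -0.0, -0.0]
force: [-0.0, 0.6, -3.8]
opening: 22.5
grasp_force: 79.6
slide [-0.0018 -0.0005  0.0593] yaw 0.002 cur heading 1.452 z-axis [-0. -0. -1.]
[-0.44509071 -1.33361996 -4.20311899] 22.543396765144557
```

```bash
python3 -m pendant '{"claw":[0.015,0.015,0.015,0.015,0.015,0.015,0.015],"slide":[[-0.0015,-0.0005,0.02],[-0.0015,-0.0005,0.035],[-0.0015,-0.0005,0.045],[-0.0015,-0.0005,0.05],[-0.0015,-0.0005,0.055],[-0.0015,-0.0005,0.059],[-0.0015,-0.0005,0.059]],"yaw":[0,0,0,0,0,0,0]}' 80
python3 -m pendant '{"claw":[0.015,0.015,0.015,0.015],"slide":[[0,0,0.001],[0,0,0.002],[0,0,0.003],[0,0,0.003]],"yaw":[0,0,0,0]}' 80
```

```text
clock: 68.67
ee_pos: [632.6, -18.6, 14.7]
ee_rot: [0.748, 0.663, -0.0, -0.0]
force: [0.1, 0.8, -3.9]
opening: 22.4
grasp_force: 79.7
clock: 69.0
ee_pos: [633.0, -18.7, 12.5]
ee_rot: [0.748, 0.663, 0.0, 0.0]
force: [-0.5, -0.4, -4.0]
opening: 22.6
grasp_force: 79.7
```

```bash
python3 -m pendant '{"claw":[0.015,0.015,0.015,0.015],"slide":[[0,0,0.001],[0,0,0.002],[0,0,0.003],[0,0,0.003]],"yaw":[0,0,0,0]}' 80
python3 -m pendant '{"claw":[0.05,0.05,0.05,0.05,0.05,0.05,0.05,0.05],"slide":[[0,0,0],[0,0,0],[0,0,0],[0,0,-0.02],[0,0,-0.05],[0,0,-0.09],[0,0,-0.09],[0,0,-0.09]],"yaw":[0,0,0,0,0,0,0,0]}' 80
python3 - <<'E'
from h import *
dials();p=read_camera('wrist');P=cloud(p);w=wheel(P-[0,0,16],(632.5,-18.6),50);print(w)
h=w['han'][:2]-[632.5,-18.6];a=np.arctan2(h[1],h[0]);print(a)
a=1.45;go(632.5-26*np.cos(a),-18.6-26*np.sin(a),26,a)
E
```

```text
clock: 69.33
ee_pos: [634.0, -18.7, 11.8]
ee_rot: [0.748, 0.663, 0.001, 0.001]
force: [-3.5, -1.2, 11.4]
opening: 22.5
grasp_force: 81.4
clock: 70.0
ee_pos: [634.8, -18.5, 102.0]
ee_rot: [0.748, 0.663, 0.002, 0.002]
force: [-0.1, -0.4, -0.5]
opening: 50.1
grasp_force: 0.0
scene deg, contrast, mm (62, 91, np.float64(3.38))
top deg, contrast, mm (61, 37, np.float64(3.43))
{'disc': array([633.1, -19.9]), 'r': 33.8, 'hub': array([633.1, -19.9,  46.9]), 'han': array([631.1, -44.4,  68.6])}
-1.625006726269559
slide [-0.0254  0.0007  0.0721] yaw 0.001 cur heading 1.451 z-axis [-0.002 -0.    -1.   ]
```

Already near the low, at 3.4 mm. Caging the handle and turning it two quarters.

```bash
python3 -m pendant '{"claw":[0.04,0.04,0.04,0.04,0.04,0.03,0.02,0.016,0.016,0.016,0.016],"slide":[[-0.026,0.001,0],[-0.026,0.001,0.02],[-0.026,0.001,0.05],[-0.026,0.001,0.065],[-0.026,0.001,0.072],[-0.026,0.001,0.072],[-0.026,0.001,0.072],[-0.026,0.001,0.072],[-0.026,0.001,0.072],[-0.026,0.001,0.072],[-0.026,0.001,0.072]],"yaw":[0,0,0,0,0,0,0,0,0,0,0]}' 20
python3 -m pendant '{"claw":[0.016,0.016,0.016,0.016,0.016,0.016,0.016,0.016,0.016,0.016,0.016,0.016,0.016,0.016,0.016],"slide":[[0.0002,0.0031,0],[0.0007,0.0062,0],[0.0017,0.0092,0],[0.0029,0.012,0],[0.0045,0.0147,0],[0.0065,0.0171,0],[0.0086,0.0194,0],[0.0111,0.0213,0],[0.0137,0.0229,0],[0.0166,0.0242,0],[0.0195,0.0252,0],[0.0226,0.0258,0],[0.0257,0.026,0],[0.0257,0.026,0],[0.0257,0.026,0]],"yaw":[-0.12,-0.24,-0.36,-0.48,-0.6,-0.72,-0.84,-0.96,-1.08,-1.2,-1.32,-1.44,-1.56,-1.56,-1.56]}' 20
python3 -c "
from h import *
dials();print(toolmat()[0],read_state()['qpos'][6])"
python3 -m pendant '{"claw":[0.016,0.016,0.016,0.016,0.016,0.016,0.016,0.016,0.016,0.016,0.016,0.016,0.016,0.016,0.016],"slide":[[0.0002,0.0031,0],[0.0007,0.0062,0],[0.0017,0.0092,0],[0.0029,0.012,0],[0.0045,0.0147,0],[0.0065,0.0171,0],[0.0086,0.0194,0],[0.0111,0.0213,0],[0.0137,0.0229,0],[0.0166,0.0242,0],[0.0195,0.0252,0],[0.0226,0.0258,0],[0.0257,0.026,0],[0.0257,0.026,0],[0.0257,0.026,0]],"yaw":[-0.12,-0.24,-0.36,-0.48,-0.6,-0.72,-0.84,-0.96,-1.08,-1.2,-1.32,-1.44,-1.56,-1.56,-1.56]}' 20
python3 -c "
from h import *
dials();print(toolmat()[0],read_state()['qpos'][6])"
```

```text
clock: 71.07
ee_pos: [631.2, -44.7, 28.2]
ee_rot: [0.748, 0.663, 0.0, 0.001]
force: [-0.6, 0.3, 0.4]
opening: 15.6
grasp_force: 0.0
clock: 72.32
ee_pos: [659.6, -22.6, 27.4]
ee_rot: [0.067, 0.998, 0.0, 0.0]
force: [0.9, -0.4, 0.2]
opening: 15.5
grasp_force: 0.0
scene deg, contrast, mm (-25, 59, np.float64(7.46))
top deg, contrast, mm (-51, 2, np.float64(8.64))
[659.55735833 -22.56335606  27.36679269] 0.8346922371951243
clock: 73.67
ee_pos: [637.4, 6.7, 27.2]
ee_rot: [-0.654, 0.757, 0.0, -0.0]
force: [-1.3, -0.2, -0.2]
opening: 16.1
grasp_force: 0.0
scene deg, contrast, mm (-53, 57, np.float64(8.73))
top deg, contrast, mm (-94, 5, np.float64(10.68))
[637.47930418   6.65071963  27.20970161] 2.195882476064917
```

Peak is predicted at handle angle 0.95, about 9.05 mm. I'll regrip, finish the turn and return to the peak.

```bash
python3 -m pendant '{"claw":[0.04,0.04,0.04,0.04,0.04,0.04,0.04,0.04,0.04,0.04,0.04,0.04,0.04,0.04,0.04,0.04,0.04,0.04],"slide":[[0,0,0],[0,0,0],[0,0,-0.02],[0,0,-0.04],[0,0,-0.04],[0,0,-0.04],[0,0,-0.04],[0,0,-0.04],[0,0,-0.04],[0,0,-0.04],[0,0,-0.04],[0,0,-0.04],[0,0,-0.04],[0,0,-0.04],[0,0,-0.04],[0,0,-0.04],[0,0,-0.04],[0,0,-0.04]],"yaw":[0,0,0,0.12,0.24,0.36,0.48,0.6,0.72,0.84,0.96,1.08,1.2,1.32,1.44,1.56,1.56,1.56]}' 20
python3 -m pendant '{"claw":[0.04,0.04,0.04,0.04,0.04,0.04,0.04,0.04,0.04,0.04,0.04,0.04,0.04,0.04,0.04,0.03,0.016,0.016,0.016],"slide":[[0,0,0],[0,0,0],[0,0,0],[0,0,0],[0,0,0],[0,0,0],[0,0,0],[0,0,0],[0,0,0],[0,0,0],[0,0,0],[0,0,0],[0,0,0.02],[0,0,0.04],[0,0,0.04],[0,0,0.04],[0,0,0.04],[0,0,0.04],[0,0,0.04]],"yaw":[0.12,0.24,0.36,0.48,0.6,0.72,0.84,0.96,1.08,1.2,1.32,1.44,1.58,1.58,1.58,1.58,1.58,1.58,1.58]}' 20
python3 -m pendant '{"claw":[0.016,0.016,0.016,0.016,0.016,0.016,0.016,0.016,0.016,0.016,0.016,0.016,0.016,0.016,0.016],"slide":[[-0.0002,-0.0031,0],[-0.0007,-0.0062,0],[-0.0017,-0.0092,0],[-0.0029,-0.012,0],[-0.0045,-0.0147,0],[-0.0065,-0.0171,0],[-0.0086,-0.0194,0],[-0.0111,-0.0213,0],[-0.0137,-0.0229,0],[-0.0166,-0.0242,0],[-0.0195,-0.0252,0],[-0.0226,-0.0258,0],[-0.0257,-0.026,0],[-0.0257,-0.026,0],[-0.0257,-0.026,0]],"yaw":[-0.12,-0.24,-0.36,-0.48,-0.6,-0.72,-0.84,-0.96,-1.08,-1.2,-1.32,-1.44,-1.56,-1.56,-1.56]}' 20
python3 -c "
from h import *
dials();print(toolmat()[0],read_state()['qpos'][6])"
python3 -m pendant '{"claw":[0.016,0.016,0.016,0.016,0.016,0.016,0.016,0.016,0.016,0.016,0.016,0.016,0.016,0.016,0.016],"slide":[[-0.0002,-0.0031,0],[-0.0007,-0.0062,0],[-0.0017,-0.0092,0],[-0.0029,-0.012,0],[-0.0045,-0.0147,0],[-0.0065,-0.0171,0],[-0.0086,-0.0194,0],[-0.0111,-0.0213,0],[-0.0137,-0.0229,0],[-0.0166,-0.0242,0],[-0.0195,-0.0252,0],[-0.0226,-0.0258,0],[-0.0257,-0.026,0],[-0.0257,-0.026,0],[-0.0257,-0.026,0]],"yaw":[-0.12,-0.24,-0.36,-0.48,-0.6,-0.72,-0.84,-0.96,-1.08,-1.2,-1.32,-1.44,-1.56,-1.56,-1.56]}' 20
python3 -c "
from h import *
dials();print(toolmat()[0],read_state()['qpos'][6])"
python3 -m pendant '{"claw":[0.016,0.016,0.016,0.016,0.016,0.016,0.016,0.016,0.016,0.016,0.016,0.016,0.016,0.016,0.016],"slide":[[-0.0002,0.0031,0],[-0.0007,0.0062,0],[-0.0017,0.0092,0],[-0.0029,0.012,0],[-0.0045,0.0147,0],[-0.0065,0.0171,0],[-0.0086,0.0194,0],[-0.0111,0.0213,0],[-0.0137,0.0229,0],[-0.0166,0.0242,0],[-0.0195,0.0252,0],[-0.0226,0.0258,0],[-0.0257,0.026,0],[-0.0257,0.026,0],[-0.0257,0.026,0]],"yaw":[0.12,0.24,0.36,0.48,0.6,0.72,0.84,0.96,1.08,1.2,1.32,1.44,1.56,1.56,1.56]}' 20
python3 -m pendant '{"claw":[0.016,0.016,0.016,0.016,0.016,0.016,0.016,0.016,0.016,0.016,0.016,0.016,0.016,0.016,0.016],"slide":[[-0.0002,0.0031,0],[-0.0007,0.0062,0],[-0.0017,0.0092,0],[-0.0029,0.012,0],[-0.0045,0.0147,0],[-0.0065,0.0171,0],[-0.0086,0.0194,0],[-0.0111,0.0213,0],[-0.0137,0.0229,0],[-0.0166,0.0242,0],[-0.0195,0.0252,0],[-0.0226,0.0258,0],[-0.0257,0.026,0],[-0.0257,0.026,0],[-0.0257,0.026,0]],"yaw":[0.12,0.24,0.36,0.48,0.6,0.72,0.84,0.96,1.08,1.2,1.32,1.44,1.56,1.56,1.56]}' 20
python3 -m pendant '{"claw":[0.016,0.016,0.016,0.016,0.016,0.016],"slide":[[-0.0002,0.0031,0],[-0.0007,0.0062,0],[-0.0017,0.0092,0],[-0.0029,0.012,0],[-0.0029,0.012,0],[-0.0029,0.012,0]],"yaw":[0.12,0.24,0.36,0.48,0.48,0.48]}' 20
python3 -c "
from h import *
dials();go(632.5,-18.6,95,0.95);print(read_state()['qpos'][6])"
```

```text
clock: 75.27
ee_pos: [637.9, 7.3, 68.7]
ee_rot: [0.064, 0.998, -0.0, 0.001]
force: [0.2, 0.5, 0.7]
opening: 40.0
grasp_force: 0.0
clock: 76.85
ee_pos: [638.3, 7.0, 28.5]
ee_rot: [0.755, 0.656, 0.001, 0.0]
force: [-0.1, -0.6, 0.6]
opening: 16.0
grasp_force: 0.0
clock: 78.1
ee_pos: [608.4, -15.4, 27.7]
ee_rot: [0.077, 0.997, 0.0, 0.0]
force: [-1.1, -0.0, 0.2]
opening: 15.9
grasp_force: 0.0
scene deg, contrast, mm (27, 95, np.float64(5.03))
top deg, contrast, mm (31, 43, np.float64(4.83))
[608.34353705 -14.99574286  27.60076231] 0.7625202822205771
clock: 79.45
ee_pos: [629.6, -44.3, 27.1]
ee_rot: [-0.646, 0.763, 0.0, -0.0]
force: [0.0, 0.4, -0.0]
opening: 15.9
grasp_force: 0.0
scene deg, contrast, mm (65, 85, np.float64(3.26))
top deg, contrast, mm (-66, 1, np.float64(9.34))
[629.50479416 -44.37499415  27.29839775] 2.2495028644691257
clock: 80.8
ee_pos: [608.1, -15.0, 27.6]
ee_rot: [0.074, 0.997, -0.001, 0.0]
force: [0.7, -1.0, 0.2]
opening: 16.1
grasp_force: 0.3
clock: 82.05
ee_pos: [637.3, 7.0, 27.2]
ee_rot: [0.753, 0.658, -0.0, 0.0]
force: [0.0, 0.2, -0.5]
opening: 16.3
grasp_force: 0.0
clock: 82.55
ee_pos: [648.7, 2.3, 27.1]
ee_rot: [0.888, 0.46, -0.0, 0.0]
force: [-0.2, -0.0, 1.5]
opening: 16.0
grasp_force: 0.0
scene deg, contrast, mm (-54, 58, np.float64(8.78))
top deg, contrast, mm (-48, 41, np.float64(8.53))
slide [-0.0265 -0.0011 -0.0679] yaw 0.005 cur heading 0.955 z-axis [-0.  0. -1.]
-0.999150357986751
```

```bash
python3 -m pendant '{"claw":[0.03,0.03,0.03,0.04,0.05,0.06,0.06,0.06,0.06,0.06,0.06,0.06,0.06,0.06,0.06,0.06,0.06,0.06,0.06,0.06],"slide":[[0,0,0],[0,0,0],[0,0,-0.02],[0,0,-0.05],[0,0,-0.07],[-0.01,0,-0.07],[-0.025,0,-0.07],[-0.0265,-0.001,-0.07],[-0.0265,-0.001,-0.07],[-0.0265,-0.001,-0.07],[-0.0265,-0.001,-0.07],[-0.0265,-0.001,-0.07],[-0.0265,-0.001,-0.07],[-0.0265,-0.001,-0.07],[-0.0265,-0.001,-0.07],[-0.0265,-0.001,-0.07],[-0.0265,-0.001,-0.07],[-0.0265,-0.001,-0.07],[-0.0265,-0.001,-0.07],[-0.0265,-0.001,-0.07]],"yaw":[0,0,0,0,0,0,0,0,0,0,0,0,0,0,0,0,0,0,0,0]}' 20
python3 - <<'E'
from h import *
dials();p=read_camera('wrist');P=cloud(p);w=wheel(P-[0,0,16],(632.5,-18.6),50);print(w)
s=read_camera('scene');t=read_camera('top')
cv2.imwrite('pics/d3.png',np.hstack([dial(s),dial(t),dial(p)])[::2,::2,::-1])
go(632.5,-18.7,10,.95)
E
```

```text
clock: 84.32
ee_pos: [632.7, -18.7, 97.3]
ee_rot: [0.889, 0.458, -0.0, 0.0]
force: [0.4, -0.0, 0.2]
opening: 60.3
grasp_force: 0.0
scene deg, contrast, mm (-54, 84, np.float64(8.78))
top deg, contrast, mm (-50, 52, np.float64(8.6))
{'disc': array([633.7, -20.7]), 'r': 34.1, 'hub': array([634.8, -19.5,  46.9]), 'han': array([647.4,   2.3,  68.6])}
slide [-0.0001 -0.0001  0.0872] yaw 0.001 cur heading 0.951 z-axis [-0. -0. -1.]
```

View pics/d3.png

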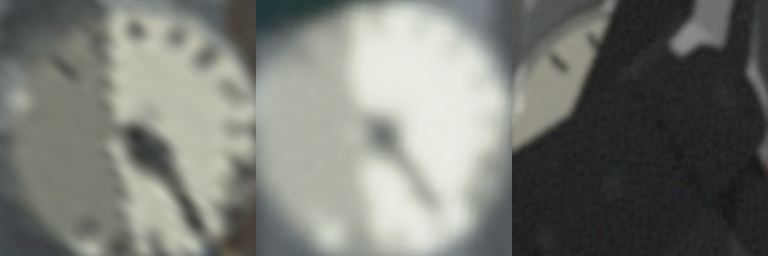

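The top patch shows the needle from (380,135) to (438,210), about -52° or 8.7 mm, above the 8.3 needed, and the wheel stood free for over 1 s. Now the small wheel goes to the tray.

```bash
python3 -m pendant '{"claw":[0.06,0.06,0.06,0.06,0.06,0.03,0.015,0.015,0.015,0.015,0.015,0.015],"slide":[[0,0,0.03],[0,0,0.06],[0,0,0.08],[0,0,0.087],[0,0,0.087],[0,0,0.087],[0,0,0.087],[0,0,0.087],[0,0,0.087],[0,0,0.087],[0,0,0.087],[0,0,0.087]],"yaw":[-0.04,-0.04,-0.04,-0.04,-0.04,-0.04,-0.04,-0.04,-0.04,-0.04,-0.04,-0.04]}' 80
python3 -m pendant '{"claw":[0.015,0.015,0.015,0.015,0.015,0.015,0.015],"slide":[[0,0,-0.01],[0,0,-0.02],[0,0,-0.04],[0,0,-0.07],[0,0,-0.09],[0,0,-0.09],[0,0,-0.09]],"yaw":[0,0,0,0,0,0,0]}' 80
python3 -c "
from h import *
go(624.4,-332.0,12,.99);s=read_state();print(s['force'],s['opening'])"
```

```text
clock: 85.57
ee_pos: [634.2, -18.7, 12.5]
ee_rot: [0.88, 0.475, 0.001, 0.001]
force: [-0.8, 0.5, 6.4]
opening: 22.8
grasp_force: 78.2
clock: 86.15
ee_pos: [633.2, -18.8, 101.6]
ee_rot: [0.88, 0.475, 0.001, 0.001]
force: [-0.6, -0.9, -4.3]
opening: 22.6
grasp_force: 79.1
slide [-0.2668  0.1641  0.0897] yaw 0.001 cur heading 0.991 z-axis [ 0.002 -0.001 -1.   ]
[-0.62144159 -0.88207264 -4.29950784] 22.585035505346443
```

```bash
python3 -m pendant '{"claw":[0.015,0.015,0.015,0.015,0.015,0.015,0.015,0.015,0.015,0.015,0.015,0.015,0.015,0.015],"slide":[[-0.03,0.018,0],[-0.06,0.037,0],[-0.09,0.055,0],[-0.12,0.074,0],[-0.15,0.092,0],[-0.18,0.111,0],[-0.21,0.129,0],[-0.24,0.148,0],[-0.267,0.164,0],[-0.267,0.164,0],[-0.267,0.164,0.03],[-0.267,0.164,0.06],[-0.267,0.164,0.088],[-0.267,0.164,0.088]],"yaw":[0,0,0,0,0,0,0,0,0,0,0,0,0,0]}' 80
python3 -m pendant '{"claw":[0.015,0.015,0.015,0.015,0.015],"slide":[[0,0,0.004],[0,0,0.008],[0,0,0.01],[0,0,0.01],[0,0,0.01]],"yaw":[0,0,0,0,0]}' 80
```

```text
clock: 87.32
ee_pos: [616.9, -329.2, 3.3]
ee_rot: [0.88, 0.476, -0.005, -0.006]
force: [-2.1, -0.4, -5.5]
opening: 22.3
grasp_force: 79.3
clock: 87.73
ee_pos: [624.3, -332.2, 3.6]
ee_rot: [0.88, 0.475, 0.0, 0.001]
force: [0.6, -0.2, -4.8]
opening: 22.2
grasp_force: 79.3
```

```bash
python3 -m pendant '{"claw":[0.015,0.015,0.015,0.015],"slide":[[0,0,0.001],[0,0,0.002],[0,0,0.003],[0,0,0.003]],"yaw":[0,0,0,0]}' 80
```

```text
clock: 88.07
ee_pos: [624.2, -332.5, 1.5]
ee_rot: [0.88, 0.475, 0.0, 0.001]
force: [-2.2, 1.2, 6.1]
opening: 22.4
grasp_force: 80.8
```

```bash
python3 -m pendant '{"claw":[0.015,0.06,0.06,0.06,0.06,0.06,0.06,0.06,0.06,0.06,0.06,0.06],"slide":[[0.0,0,-0.001],[0,0,-0.001],[0,0,-0.001],[0,0,-0.001],[0,0,-0.03],[0,0,-0.07],[0,0,-0.1],[0,0,-0.14],[0,0,-0.15],[0,0,-0.15],[0,0,-0.15],[0,0,-0.15]],"yaw":[0,0,0,0,0,0,0,0,0,0,0,0]}' 80
python3 - <<'E'
from h import *
p=read_camera('wrist');P=cloud(p);print(wheel(P-[0,0,5],(624.3,-332.3),37))
p=read_camera('top');save(p,'top9');P=cloud(p)
for c,r in (((446,-320),48),((541.7,-327.5),42),((624,-332),37)): print(wheel(P-[0,0,5],c,r))
look(p,['stylus'])
E
```

```text
clock: 89.07
ee_pos: [622.6, -331.7, 147.8]
ee_rot: [0.88, 0.475, -0.001, -0.001]
force: [-1.2, 0.1, -0.6]
opening: 60.2
grasp_force: 0.0
{'disc': array([ 622.9, -334. ]), 'r': 33.9, 'hub': array([ 623.5, -333. ,   46.8]), 'han': array([ 636.2, -311.1,   68.6])}
{'disc': array([ 446.1, -319.4]), 'r': 46.1, 'hub': array([ 445.8, -318.7,   46. ]), 'han': array([ 420.3, -310.3,   67.8])}
{'disc': array([ 542.4, -327.4]), 'r': 40.2, 'hub': array([ 542.2, -326.7,   46. ]), 'han': array([ 564.1, -339.1,   67.6])}
{'disc': array([ 622.1, -333.2]), 'r': 33.4, 'hub': array([ 622. , -331.9,   45.6]), 'han': array([ 634.4, -310.8,   67.4])}
stylus 0.77 px [261 318] n 395 med [ 442. -152.   19.] lo [ 396. -165.    9.] hi [ 526. -143.   23.] rgb [157. 110.  62.]
stylus 0.52 px [175 277] n 4838 med [633. -73.  11.] lo [ 573. -178.    7.] hi [705.  31.  71.] rgb [80. 83. 85.]
```

View pics/top9.png

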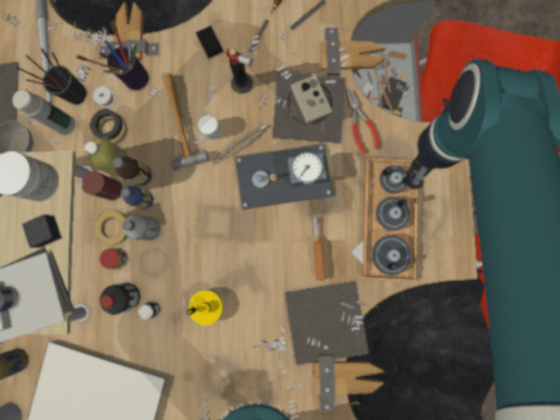

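The top view shows all three wheels flat in the tray at (392,255), (394,212) and (395,178). The stylus lies on the bench at (319,250), and the gripper is clear.

```bash
python3 -c "
from rig import *
print(sign_off())"
```

```text
the job is handed in; nothing more can be done
None
```

The job is handed in: the zero button was pressed to its stop; the large, middle and small wheels were each turned through a full turn and left standing hands off at or near their highest readings (about 8.5, 8.2 and 8.7 mm); all three lie flat in the tray and the stylus is back on the worktop, but `sign_off()` returned no verdict.

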